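Rack a circuit carrier and start the rack's lock bolt

ROBOT

A 6-joint arm with a two-finger parallel gripper is mounted at the origin on the work surface. World frame = base frame: x ahead of the robot, y to its left, z up, the work surface at z = 0. Lengths are in m, angles in rad, forces in N, time in s.
With the tool pointing down it reaches from about 0.25 to 0.775 m from the base axis. Payload 4 kg.
Tool frame: the origin (TCP) lies between the finger pads; the fingertips stand 14 mm ahead of it and the grasp point (between the pads) lies 5 mm behind it (robot.tips_ahead is the distance from the TCP to the fingertips, in m); z points along the fingers, y is the direction in which the jaws open and shut (so a half turn about z gives the same grasp; the last joint's range is limited). The gripper opens to 94 mm and grips with 3 to 60 N. Pads are 16 mm wide; open, the fingers measure 119 mm over their backs; the gripper's body (75 mm by 177 mm) begins 78 mm behind the grasp point.
Start: joints at [-1.38, 0.087, 1.371, -0, 1.684, -0.103], TCP at [0.159, -0.526, 0.22] pointing down, gripper open.
Joint ranges: [-3.1, 3.1], [-0.76, 2.03], [0.27, 2.55], [-1.08, 4.22], [0.17, 2.65], [-2.57, 2.57]. Speed limits (rad/s): [2.79, 2.79, 3.14, 3.14, 3.14, 3.14].

INTERFACE

Orientations are given as [roll, pitch, yaw] about the fixed x, y, z axes, in that order (R = Rz(yaw) Ry(pitch) Rx(roll)).
In Python, from bench import robot, optics, job gives the robot as it stands.
- The arm moves only by the tool apply_moves, never from a script. Its argument "moves" is a list of rows, each a list of 3 entries, a list of its own where there are three numbers: the shift along the tool's x, y, z in cm, then the turn, a rotation vector about the tool's x, y, z in rad, then the opening, from 0 (shut) to 1 (fully open). In form: [[[tx, ty, tz], [rx, ry, rz], grip], ...]. A call has exactly 10 rows; each row is the pose to reach, as a shift and turn from the pose commanded when the call began, along the tool's axes at that moment; what a row does not reach only later rows make up. A row lasts 1/12 s, in which the tool goes at most 41.7 mm and 7.16 degrees, less where a joint would pass 70% of its speed; a pose out of reach is approached as far as the arm can. A call with a gripper value outside its range is refused whole. The fingers move at their own pace and stop on an object; the grip force is fixed at half the most. Time passes only in rows, so rows that repeat a pose let the fingers close, or fill a call up. It gives the time, the measured TCP pose, the force and the opening at its end, in the units of the state.
- robot.get_obs(): the state, without advancing time (a new reading comes with each control period).
- optics.snapshot(name): name is "scene" or "top"; returns the picture (480x640x3 uint8, red, green, blue); there is no depth.
- optics.get_calibration(name): a dict with "fx", "fy", "cx", "cy" (pixels), "rvec" (rotation vector, rad) and "tvec" (3), from world to camera coordinates, as OpenCV has them. Camera axes: x right, y down, z forward; pixel columns grow to the right and rows downward; lengths in m; the calibration is good to about 2 mm. A picture is of the moment at which its call begins. get_calibration takes no time and is no camera call.
- job.close_job(): hands the job in, once; it reports no verdict.
The state is a dict: "time": time; "joint_positions": joint angles; "qvel": joint speeds; "joint_torque": joint torques, N m; "tool_pos": TCP position; "ee_rot": TCP orientation; "wrist_force": force on the tool from outside, world axes, zero at the start; "wrist_torque": the same for the moment, N m; "width": finger opening in m.
Only numpy, scipy, OpenCV 4.12 (cv2) and the standard library are available. Lean on these libraries where they do the work, as an engineer would, in place of code of your own. Each camera call takes 0.05 s, during which the arm holds its last target.

TASK

Take the tall circuit carrier plate out of its wooden stand and stand it on edge in the empty slot of the aluminium rack, fully down and centred along the slot, and let go of it. Then start the rack's lock bolt by its crank: turn it backward (anticlockwise from above) until you feel the thread drop, then forward (clockwise) one full turn, and finish while still holding the crank's grip still, so that the bolt stays started. Leave the other things where they are.

Things in the scene. Friction and masses are not known exactly. Their poses are not given: they have to be found in the camera images.
- panel: The tall carrier plate: grey, 90 wide (its x) x 8 thick (its y) x 100 tall (its z), in mm, 0.14 kg, standing on edge. Origin at the centre of its lower edge. Flat parts 3 to 4 mm thick on both faces between 31 and 59 above the lower edge; clear below and above that. At first it stands loosely in a slot 18 deep (floor 10 above the table) of a low wooden stand, 120 x 80 mm.
- slot (a point): Centre of the floor of the rack's empty slot, the one nearest the bolt; floor 12 above the table. x along the slot (100 long, open at both ends), y across it (11 wide), z up; slot 20 deep, walls 8 thick. The other two slots lie 45 and 90 farther in +y and hold lower plates.
- boss (a point): Centre of the top of the fixed steel boss (48 diameter, top 52 above the table) that the bolt goes into; on the bolt's vertical axis, 95 from the slot in the slot's -y. The flat crank arm above it is 35 long from axis to grip axis and its top is 70 above the table when bolt_lift is 0.
- sleeve: The crank's upright black grip: cylinder 18 diameter, 42 tall, origin at the centre of its underside (about 75 above the table at the start), 35 from the bolt's axis. It spins freely on its pin, so the hand need not turn while it goes round. It also slides on the pin, up to 18 up and 4 down, against a light spring of 0.22 N per mm, so a hand that stays at one height lets the bolt rise and fall, and feels it through the spring.
- grip (a point): Point on the grip's axis, 24 above the grip's underside: the place to pinch it from above.
- bolt_turn (a joint): Turn of the bolt in rad, growing forward (clockwise from above); at 0 the crank points along the slot's +x. Starts between -0.6 and 0.6. The thread start's angle differs every time and cannot be seen: the drop comes after 0.5 to 2.8 rad of backward turning. Turning takes about 0.03 N m; the bolt sinks by its own weight, about 5 N.
- bolt_lift (a joint): Height of the bolt in m, up positive; 0 on the crest of the thread start. Starts between -0.003 and 0, creeps up to 0 as the bolt turns backward, then falls one pitch, 6 mm, at the thread drop. Forward from there it goes down 6 mm a turn, to about -0.012 after one turn; stop at -0.0145. The reading can be off by 1 mm throughout: go by its change.
- board_a: Bystander: smaller carrier plate already in the rack's middle slot, 85 x 8 x 58 tall (mm), origin at the centre of its lower edge.
- board_b: Bystander: the same smaller plate, in the rack's last slot, farthest from the bolt; 85 x 8 x 58 tall, origin at the centre of its lower edge.
- breadboard: Bystander: white breadboard lying on a cardboard sheet, 85 x 55 x 9.5; origin under its centre.
- meter: Bystander: grey handheld meter lying flat, 150 x 75 x 40; origin under its centre.
- driver: Bystander: screwdriver with black handle, 170 long, lying.
- jar: Bystander: small jar, 50 diameter, 60 tall; origin under its centre.
- cup: Bystander: steel cup, 64 diameter, 75 tall; origin under its centre.
- spanner: Bystander: steel spanner, 150 long, lying.

How it is judged:
On the way, in this order (a step that is already met when the one before it is completed fails the run):
1. the tall plate stands on edge, fully down in the empty slot, released, with the bolt not yet dropped (z of panel in the frame of slot between -0.004 and 0.004 m and x of panel in the frame of slot between -0.015 and 0.015 m and y of panel in the frame of slot between -0.005 and 0.005 m and angle between panel's own z axis and vertical below 0.2 rad and angle between the x axis of panel and the x axis of slot, either way round below 0.2 rad and contact force between the fingers and panel below 0.1 N and value of joint bolt_lift above -0.0045 m), for 0.2 s.
2. the bolt, turned backward, has dropped off the thread start (value of joint bolt_lift below -0.0045 m and value of joint bolt_turn below -0.8 rad), for 0.1 s.
3. turned forward about one turn from the drop (value of joint bolt_lift between -0.0135 and -0.0105 m and value of joint bolt_turn above 3 rad), for 0.1 s.
At the end, for the whole second after the job is handed in: Bolt one turn (within a quarter) past the thread drop, bolt_lift -10.5 to -13.5 mm, still, its grip held by the fingers (over 1 N). Tall plate released in the slot nearest the bolt: within 4 mm of its floor, 15 mm of its middle lengthwise, 5 mm across, tilt and skew under 0.2 rad (all of step 3 and z of panel in the frame of slot between -0.004 and 0.004 m and x of panel in the frame of slot between -0.015 and 0.015 m and y of panel in the frame of slot between -0.005 and 0.005 m and angle between panel's own z axis and vertical below 0.2 rad and angle between the x axis of panel and the x axis of slot, either way round below 0.2 rad and contact force between the fingers and sleeve above 1 N and contact force between the fingers and panel below 0.1 N and velocity of joint bolt_turn between -0.15 and 0.15 rad/s); the arm keeps its last pose, push and grip.
It fails at once if a bystander was moved more than 25 mm (distance of any of board_a, board_b, breadboard, meter, driver, jar, cup, spanner from where it was at the start of the episode above 0.025 m).
It also fails if it takes over 66 s, if anything falls off the work surface, if the arm or the gripper's body presses on something with over 40 N, if the wrist force passes 120 N, or if a joint passes its speed limit or range.

## Working session

There is one attempt and no reset: what is moved stays moved. The work goes in short steps, Python scripts to look and compute and a tool call to move; the robot and the scene stay as the last step left them, time stands still between calls to the robot, and variables do not carry over. Pictures are saved under pics/ and viewed, and the job is handed in when it is done.

Besides the shell and the picture viewer there is one more tool, called by a JSON object that holds its "op" and its "data", one argument or row to a line. apply_moves: Moves the arm, as the interface text tells. Its arguments: {"type":"object","properties":{"moves":{"type":"array"}},"required":["moves"]}

```bash
mkdir -p pics; ls; python3 - <<'E'
from bench import robot, optics, job
import cv2
print(robot.get_obs())
for n in ("scene","top"):
    c=optics.get_calibration(n); print(n,c)
    im=optics.snapshot(n); cv2.imwrite(f"pics/{n}0.png",im[:,:,::-1])
E
```

```text
pics
{'time': 0.0, 'joint_positions': array([-1.38011688e+00,  8.79374841e-02,  1.37223060e+00, -2.70898279e-05,
        1.68357549e+00, -1.03085128e-01]), 'qvel': array([ 7.33962376e-04,  5.22796706e-04, -3.62620062e-04, -6.34513931e-04,
       -4.44579951e-04, -1.31554155e-05]), 'joint_torque': array([ 1.02186455e-03, -3.40181315e+01, -3.02427185e+01,  7.18986872e-02,
        3.29442741e-02, -1.68390143e-04]), 'tool_pos': array([ 0.15915476, -0.52593955,  0.21832571]), 'ee_rot': array([-3.13945038e+00, -1.94553713e-04,  2.93761346e-01]), 'wrist_force': array([-0.59567106,  0.03733988, -0.35152082]), 'wrist_torque': array([0.04557742, 0.02138978, 0.02165118]), 'width': 0.09357396598504102}
scene {'fx': 480.48950949422033, 'fy': 480.48950949422033, 'cx': 313.3867274816567, 'cy': 247.03067488377965, 'rvec': array([ 2.1457339 ,  0.53786586, -0.25836661]), 'tvec': array([-0.50614405, -0.060557  ,  1.52550946])}
top {'fx': 546.1315946215412, 'fy': 546.1315946215412, 'cx': 326.83167210014585, 'cy': 237.52507339287436, 'rvec': array([ 2.12777055, -2.1762986 ,  0.13210872]), 'tvec': array([0.03977105, 0.55627463, 1.37302724])}
```

View pics/scene0.png

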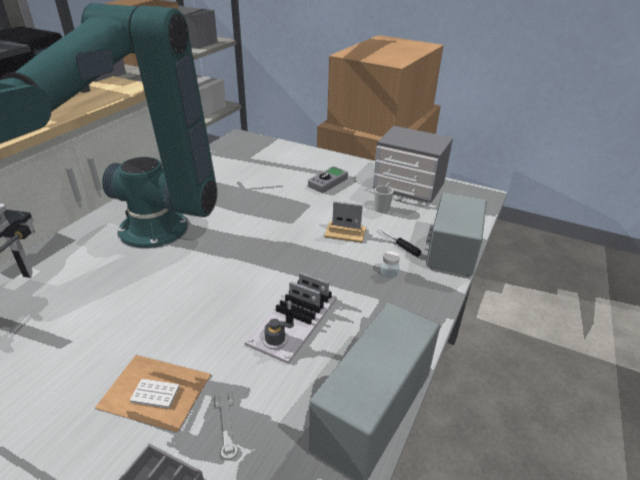

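View pics/top0.png

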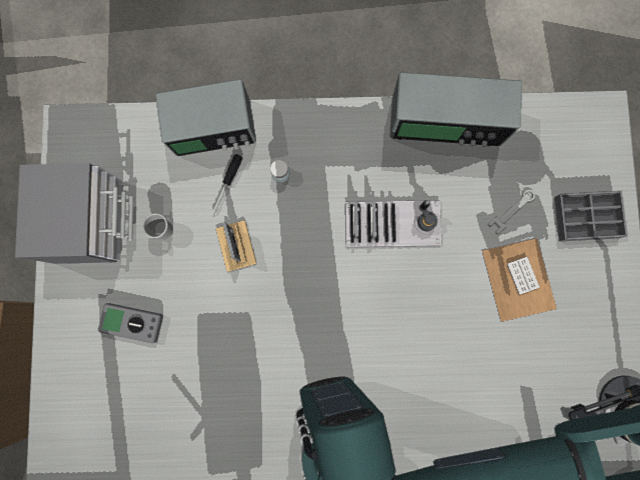

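Overview: the stand with the plate is at top-view (236,245). The rack is at (393,223), with the crank at its right end near (426,217). Next I'll zoom in.

```bash
cat > h.py <<'E'
import numpy as np, cv2
from bench import robot, optics, job
def cal(n):
    c=optics.get_calibration(n); K=np.array([[c['fx'],0,c['cx']],[0,c['fy'],c['cy']],[0,0,1]])
    return K,np.array(c['rvec'],float),np.array(c['tvec'],float)
def ray(n,u,v,z):
    K,r,t=cal(n);R=cv2.Rodrigues(r)[0]
    d=R.T@np.linalg.inv(K)@[u,v,1]; o=-R.T@t
    return o+d*(z-o[2])/d[2]
def proj(n,P):
    K,r,t=cal(n); return cv2.projectPoints(np.array(P,float).reshape(-1,3),r,t,K,None)[0][:,0]
def crop(img,name,x0,y0,w,h,s):
    c=img[y0:y0+h,x0:x0+w,::-1]; cv2.imwrite(name,cv2.resize(c,None,fx=s,fy=s,interpolation=cv2.INTER_CUBIC))
E
python3 - <<'E'
from h import *
t=cv2.imread('pics/top0.png')[:,:,::-1]; s=cv2.imread('pics/scene0.png')[:,:,::-1]
crop(t,'pics/t_rack.png',340,190,110,70,7)
crop(t,'pics/t_stand.png',205,210,60,70,8)
crop(s,'pics/s_rack.png',240,265,110,100,6)
crop(s,'pics/s_stand.png',315,190,70,60,9)
for n in("top","scene"):
    K,r,tt=cal(n); print(-cv2.Rodrigues(r)[0].T@tt)
E
```

```text
[0.37630485 0.02087358 1.43324316]
[ 1.03117612 -0.89065234  0.85465915]
```

View pics/t_rack.png

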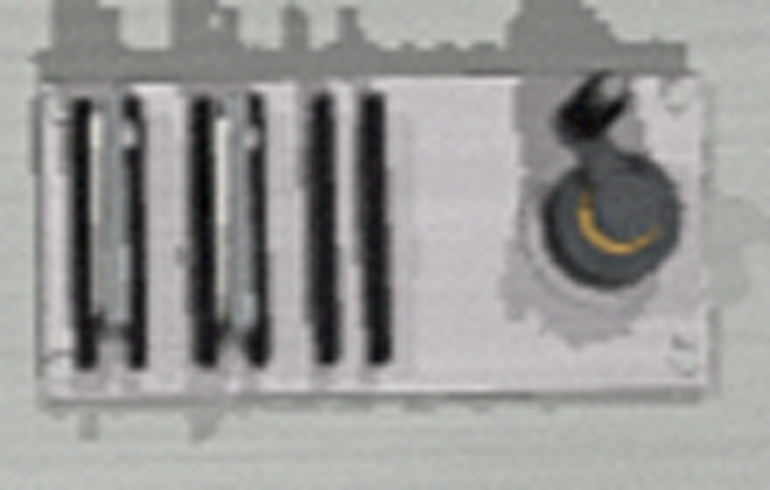

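View pics/t_stand.png

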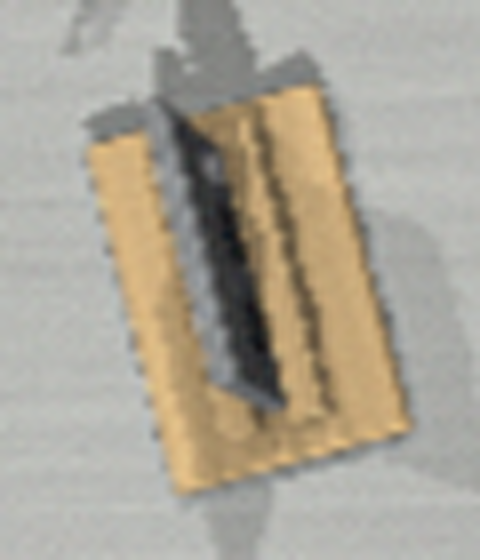

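View pics/s_rack.png

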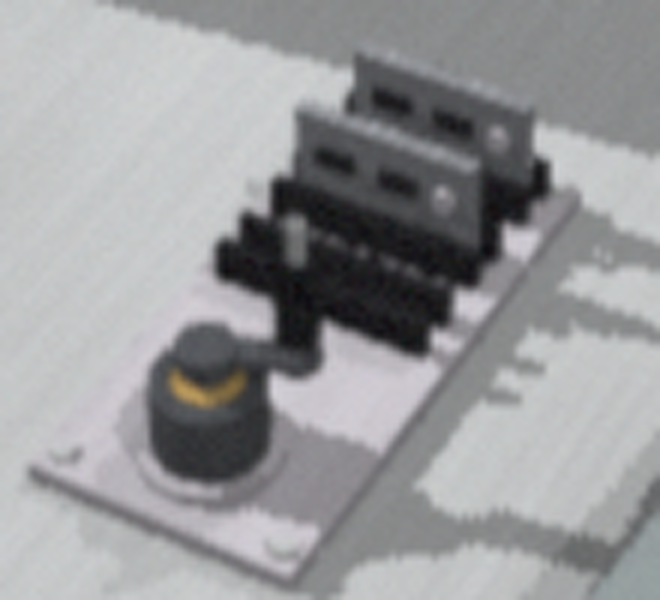

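View pics/s_stand.png

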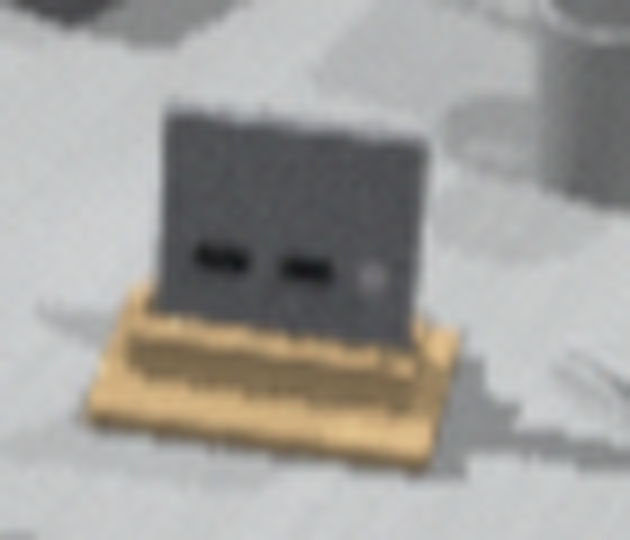

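```bash
python3 - <<'E'
from h import *
np.set_printoptions(precision=4,suppress=True)
T=lambda x0,y0,s,x,y:(x0+x/s-0.5+0.5/s,y0+y/s-0.5+0.5/s)
tr=lambda x,y,z:ray('top',*T(340,190,7,x,y),z)
ts=lambda x,y,z:ray('top',*T(205,210,8,x,y),z)
sr=lambda x,y,z:ray('scene',*T(240,265,6,x,y),z)
ss=lambda x,y,z:ray('scene',*T(315,190,9,x,y),z)
print('slot walls top z32');
a=tr(350,95,.032);b=tr(352,363,.032)
for x,y in((312,95),(338,95),(362,95),(386,95),(314,363),(340,363),(366,363),(391,363)): print(tr(x,y,.032))
print('centre line',a,b,(a+b)/2,np.linalg.norm(a-b),np.degrees(np.arctan2(*(a-b)[[1,0]])))
print('boards top z70', [tr(x,y,.07) for x,y in((112,95),(118,330),(237,95),(242,335))])
print('axis z78?',[tr(625,205,z) for z in(.07,.08)])
print('base corners',[tr(x,y,.012) for x,y in((38,82),(685,76),(712,385),(42,400))])
print('grip top z117',tr(610,88,.117))
print('scene: wall z32 front(-y) wall outer',[sr(x,y,.032) for x,y in((217,243),(432,322),(245,213),(450,292))])
print('axis',[sr(207,335,z) for z in(.07,.08)],'grip', sr(294,240,.117), sr(300,285,.08))
print('plate top (top)',[ts(x,y,.11) for x,y in((150,105),(175,108),(243,388),(212,385))])
print('plate top (scene) front edge',[ss(x,y,.11) for x,y in((165,115),(430,140))])
print('stand corners',[ts(x,y,.010) for x,y in((90,150),(322,88),(412,430),(182,490))])
print('stand scene',[ss(x,y,.0) for x,y in((95,430),(430,465))])
E
```

```text
slot walls top z32
[ 0.6444 -0.1241  0.032 ]
[ 0.6442 -0.1338  0.032 ]
[ 0.644  -0.1427  0.032 ]
[ 0.6438 -0.1516  0.032 ]
[ 0.544  -0.1213  0.032 ]
[ 0.5437 -0.1308  0.032 ]
[ 0.5435 -0.1404  0.032 ]
[ 0.5433 -0.1496  0.032 ]
centre line [ 0.6441 -0.1382  0.032 ] [ 0.5436 -0.1353  0.032 ] [ 0.5939 -0.1367  0.032 ] 0.10051595470551544 -1.687159068888551
boards top z70 [array([ 0.6389, -0.0478,  0.07  ]), array([ 0.553 , -0.0474,  0.07  ]), array([ 0.6378, -0.093 ,  0.07  ]), array([ 0.5501, -0.0919,  0.07  ])]
axis z78? [array([ 0.5942, -0.2315,  0.07  ]), array([ 0.5926, -0.2296,  0.08  ])]
base corners [array([ 0.6557, -0.0229,  0.012 ]), array([ 0.6522, -0.2671,  0.012 ]), array([ 0.5347, -0.2716,  0.012 ]), array([ 0.5347, -0.0212,  0.012 ])]
grip top z117 [ 0.6282 -0.2195  0.117 ]
scene: wall z32 front(-y) wall outer [array([ 0.5446, -0.1493,  0.032 ]), array([ 0.6448, -0.1476,  0.032 ]), array([ 0.5453, -0.128 ,  0.032 ]), array([ 0.6432, -0.1289,  0.032 ])]
axis [array([ 0.5905, -0.2291,  0.07  ]), array([ 0.5961, -0.2375,  0.08  ])] grip [ 0.6192 -0.2108  0.117 ] [ 0.6133 -0.1974  0.08  ]
plate top (top) [array([0.59  , 0.2802, 0.11  ]), array([0.5889, 0.2725, 0.11  ]), array([0.5022, 0.2516, 0.11  ]), array([0.5033, 0.2611, 0.11  ])]
plate top (scene) front edge [array([0.506 , 0.2492, 0.11  ]), array([0.5905, 0.2773, 0.11  ])]
stand corners [array([0.5916, 0.3195, 0.01  ]), array([0.6105, 0.2429, 0.01  ]), array([0.4967, 0.2138, 0.01  ]), array([0.4788, 0.289 , 0.01  ])]
stand scene [array([0.5001, 0.215 , 0.    ]), array([0.6101, 0.2514, 0.    ])]
```

```bash
cat >> h.py <<'E'
def box(c,yaw,lx,ly,z0,z1):
    R=np.array([[np.cos(yaw),-np.sin(yaw)],[np.sin(yaw),np.cos(yaw)]])
    P=[]
    for z in(z0,z1):
        for a,b in((-1,-1),(1,-1),(1,1),(-1,1)):
            q=np.array(c[:2])+R@[a*lx/2,b*ly/2]; P.append([*q,z])
    E=[(0,1),(1,2),(2,3),(3,0),(4,5),(5,6),(6,7),(7,4),(0,4),(1,5),(2,6),(3,7)]
    return P,E
def overlay(img,cam,items,name,x0,y0,w,h,s):
    c=cv2.resize(np.ascontiguousarray(img[y0:y0+h,x0:x0+w,::-1]),None,fx=s,fy=s,interpolation=cv2.INTER_CUBIC)
    for (P,E),col in items:
        p=proj(cam,P); p=((p-[x0,y0]+.5)*s-.5)
        for a,b in E: cv2.line(c,tuple(int(v) for v in p[a]),tuple(int(v) for v in p[b]),col,1,cv2.LINE_AA)
    cv2.imwrite(name,c)
def rackmodel(slot,yaw):
    R=np.array([[np.cos(yaw),-np.sin(yaw)],[np.sin(yaw),np.cos(yaw)]])
    it=[]
    for dy in(0,45,90):
        for s in(-9.5,9.5):
            c=np.array(slot)+R@[0,(dy+s)/1000]; it.append((box(c,yaw,.1,.008,.012,.032),(0,0,255)))
        if dy: it.append((box(np.array(slot)+R@[0,dy/1000],yaw,.085,.008,.012,.070),(0,255,0)))
    ax=np.array(slot)+R@[0,-.095]
    th=np.linspace(0,2*np.pi,25)
    it.append((([[ax[0]+.024*np.cos(t),ax[1]+.024*np.sin(t),.052] for t in th],[(i,i+1) for i in range(24)]),(255,255,0)))
    return it,ax
def cyl(c,r,z0,z1):
    th=np.linspace(0,2*np.pi,25)
    return ([[c[0]+r*np.cos(t),c[1]+r*np.sin(t),z] for z in(z0,z1) for t in th],[(i,i+1) for i in range(24)]+[(i+25,i+26) for i in range(24)])
E
cat > ov.py <<'E'
from h import *
import sys
slot=[.5940,-.1360];yaw=-.010
pan=[.546,.2660];py=.245
g=.40
it,ax=rackmodel(slot,yaw)
gr=ax+.035*np.array([np.cos(g),np.sin(g)])
it.append((cyl(gr,.009,.075,.117),(255,0,255)))
t=cv2.imread('pics/top0.png')[:,:,::-1]; s=cv2.imread('pics/scene0.png')[:,:,::-1]
st=[(box(pan,py,.09,.008,.01,.11),(0,0,255)),(box([.5444,.2663],.257,.12,.08,0,.01),(0,255,0))]
overlay(t,'top',it,'pics/o_tr.png',340,190,110,70,7)
overlay(t,'top',st,'pics/o_ts.png',205,210,60,70,8)
overlay(s,'scene',it,'pics/o_sr.png',240,265,110,100,6)
overlay(s,'scene',st,'pics/o_ss.png',315,190,70,60,9)
E
python3 ov.py
```

```text
(no output)
```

View pics/o_tr.png

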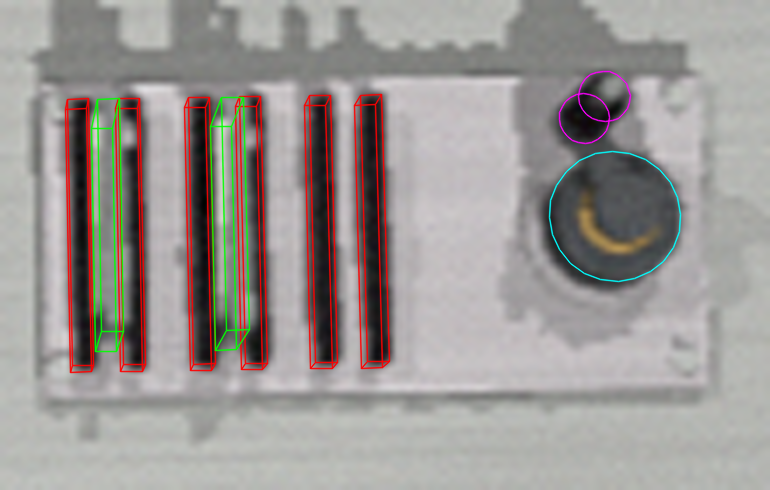

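View pics/o_sr.png

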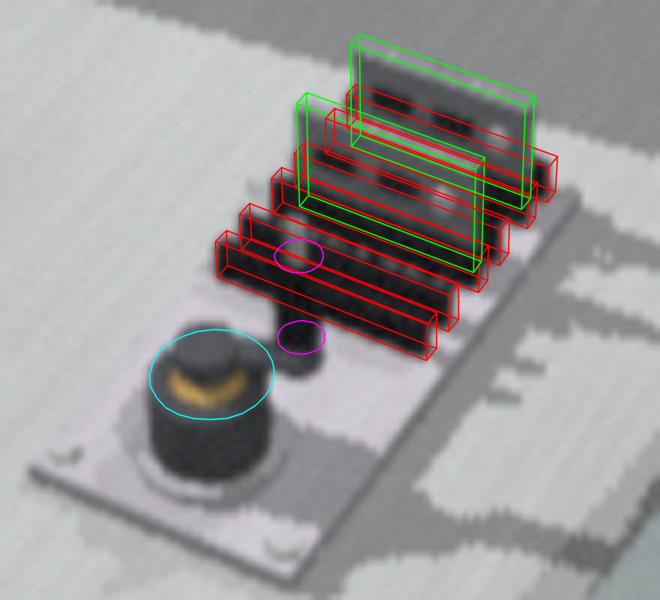

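View pics/o_ts.png

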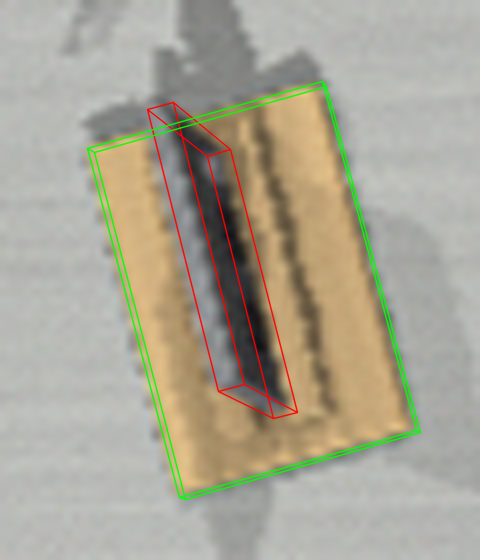

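View pics/o_ss.png

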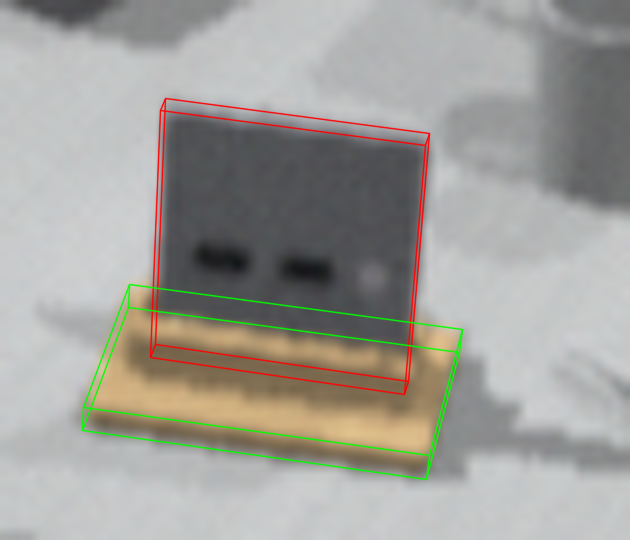

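```bash
cat > go.py <<'E'
import sys; from h import *
from scipy.spatial.transform import Rotation as Ro
o=robot.get_obs(); np.set_printoptions(precision=4,suppress=True)
R=Ro.from_euler('xyz',o['ee_rot'])
x,y,z,yaw=map(float,sys.argv[1:5])
print('pos',o['tool_pos'],'rpy',o['ee_rot'],'t',o['time'],'F',o['wrist_force'],'w',o['width'],'q',o['joint_positions'])
print('shift cm',R.inv().apply(np.array([x,y,z])-o['tool_pos'])*100,'turn',(R.inv()*Ro.from_euler('xyz',[np.pi,0,yaw])).as_rotvec())
E
python3 go.py .546 .2655 .20 .24
```

```text
pos [ 0.1592 -0.526   0.2184] rpy [-3.1397 -0.0002  0.2938] t 0.1 F [ 0.5155 -0.021  -0.2645] w 0.09406955198186381 q [-1.3801  0.0879  1.3721 -0.      1.6836 -0.1031]
shift cm [ 59.944  -64.5526   1.9797] turn [-0.0019 -0.0001  0.0538]
```

{"op": "apply_moves", "data": {
  "moves": [
    [[60,-64.5,0],[0,0,0.05],1],
    [[60,-64.5,0],[0,0,0.05],1],
    [[60,-64.5,0],[0,0,0.05],1],
    [[60,-64.5,0],[0,0,0.05],1],
    [[60,-64.5,0],[0,0,0.05],1],
    [[60,-64.5,0],[0,0,0.05],1],
    [[60,-64.5,0],[0,0,0.05],1],
    [[60,-64.5,0],[0,0,0.05],1],
    [[60,-64.5,0],[0,0,0.05],1],
    [[60,-64.5,0],[0,0,0.05],1]
  ]
}}

```text
time: 0.93
tool_pos: [0.3426, -0.1503, 0.2192]
ee_rot: [3.141, -0.0, 0.243]
wrist_force: [1.1, 0.2, -0.7]
width: 0.0936
```

```bash
python3 go.py .546 .2655 .20 .24
```

```text
pos [ 0.3426 -0.1503  0.2192] rpy [ 3.1413 -0.0002  0.2431] t 0.9333 F [ 1.1325  0.1571 -0.6897] w 0.09358595232813818 q [-0.5651 -0.3161  1.7341 -0.0001  1.7232  0.7626]
shift cm [ 29.7462 -35.4574   1.9197] turn [ 0.0002 -0.0002  0.0031]
```

{"op": "apply_moves", "data": {
  "moves": [
    [[29.7,-35.4,2],[0,0,0],1],
    [[29.7,-35.4,2],[0,0,0],1],
    [[29.7,-35.4,2],[0,0,0],1],
    [[29.7,-35.4,2],[0,0,0],1],
    [[29.7,-35.4,2],[0,0,0],1],
    [[29.7,-35.4,2],[0,0,0],1],
    [[29.7,-35.4,2],[0,0,0],1],
    [[29.7,-35.4,2],[0,0,0],1],
    [[29.7,-35.4,2],[0,0,0],1],
    [[29.7,-35.4,2],[0,0,0],1]
  ]
}}

```text
time: 1.77
tool_pos: [0.5253, 0.2239, 0.2006]
ee_rot: [3.141, 0.001, 0.244]
wrist_force: [0.2, -0.5, 0.7]
width: 0.0939
```

```bash
python3 go.py .546 .2655 .09 .24
```

```text
pos [0.5253 0.2239 0.2006] rpy [3.1412 0.0011 0.2444] t 1.7667 F [ 0.2012 -0.463   0.6712] w 0.0938844653807184 q [ 0.3038  0.1393  1.3506 -0.0003  1.6528  1.6302]
shift cm [ 3.0223 -3.5392 11.0572] turn [0.0004 0.0011 0.0044]
```

{"op": "apply_moves", "data": {
  "moves": [
    [[2.8,-3.3,0],[0,0,0],1],
    [[2.8,-3.3,0],[0,0,0],1],
    [[2.8,-3.3,2],[0,0,0],1],
    [[2.8,-3.3,4],[0,0,0],1],
    [[2.8,-3.3,5],[0,0,0],1],
    [[2.8,-3.3,5],[0,0,0],1],
    [[2.8,-3.3,5],[0,0,0],1],
    [[2.8,-3.3,5],[0,0,0],1],
    [[2.8,-3.3,5],[0,0,0],1],
    [[2.8,-3.3,5],[0,0,0],1]
  ]
}}

```text
time: 2.6
tool_pos: [0.5451, 0.2606, 0.1531]
ee_rot: [-3.141, -0.003, 0.244]
wrist_force: [0.3, 0.1, 0.8]
width: 0.0941
```

```bash
python3 go.py .546 .2655 .09 .24; python3 - <<'E'
from h import *
s=optics.snapshot('scene'); t=optics.snapshot('top')
st=[(box([.546,.2655],.24,.09,.008,.01,.11),(0,0,255))]
overlay(s,'scene',st,'pics/a_s.png',290,130,110,120,5)
overlay(t,'top',st,'pics/a_t.png',185,190,100,100,6)
E
```

```text
pos [0.5451 0.2606 0.1531] rpy [-3.1414 -0.0029  0.2435] t 2.6 F [0.2904 0.0719 0.768 ] w 0.09407031849657102 q [ 0.3522  0.2263  1.3439 -0.0001  1.5686  1.6795]
shift cm [ 0.1851 -0.4527  6.3145] turn [-0.0002 -0.0029  0.0035]
```

View pics/a_s.png

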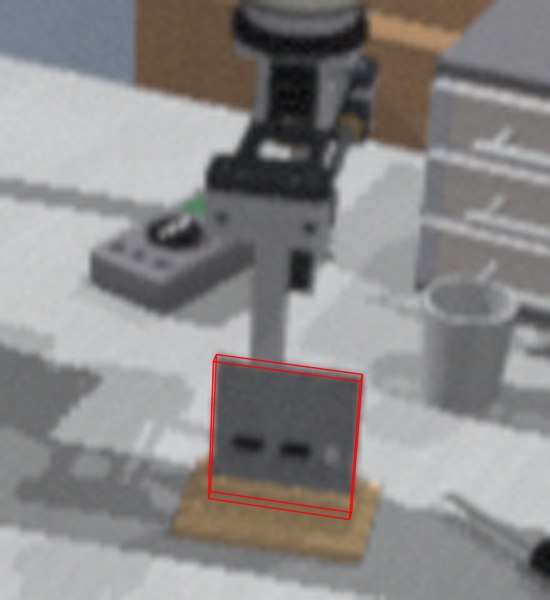

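View pics/a_t.png

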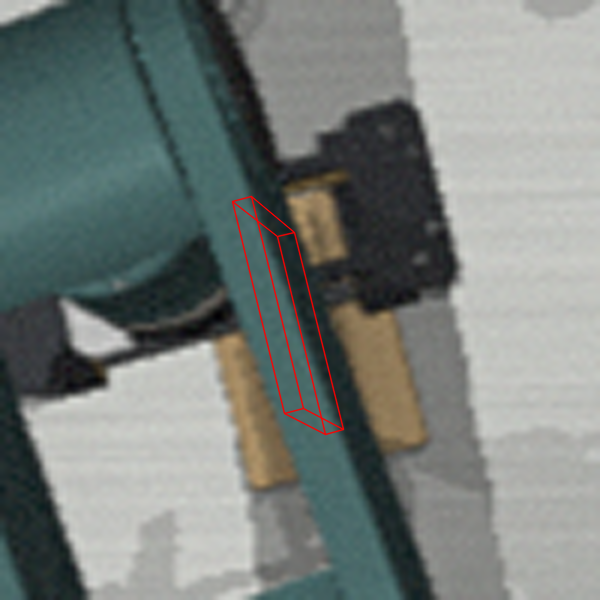

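{"op": "apply_moves", "data": {
  "moves": [
    [[0.1,-0.4,2],[0,0,0],1],
    [[0.1,-0.4,4],[0,0,0],1],
    [[0.1,-0.4,5.5],[0,0,0],1],
    [[0.1,-0.4,6.3],[0,0,0],1],
    [[0.1,-0.4,6.3],[0,0,0],1],
    [[0.1,-0.4,6.3],[0,0,0],1],
    [[0.1,-0.4,6.3],[0,0,0],1],
    [[0.1,-0.4,6.3],[0,0,0],1],
    [[0.1,-0.4,6.3],[0,0,0],1],
    [[0.1,-0.4,6.3],[0,0,0],1]
  ]
}}

```text
time: 3.53
tool_pos: [0.5449, 0.2649, 0.0894]
ee_rot: [-3.141, -0.002, 0.244]
wrist_force: [0.4, 0.4, -0.2]
width: 0.0942
```

```bash
python3 go.py .546 .2655 .088 .24; python3 - <<'E'
from h import *
s=optics.snapshot('scene')
crop(s,'pics/b_s.png',290,130,110,120,5)
E
```

```text
pos [0.5449 0.2649 0.0894] rpy [-3.1415 -0.0017  0.2438] t 3.5333 F [ 0.4248  0.4289 -0.2325] w 0.09418337137069402 q [ 0.359   0.267   1.4234 -0.0001  1.4494  1.686 ]
shift cm [ 0.1173 -0.033   0.1443] turn [-0.0001 -0.0017  0.0038]
```

View pics/b_s.png

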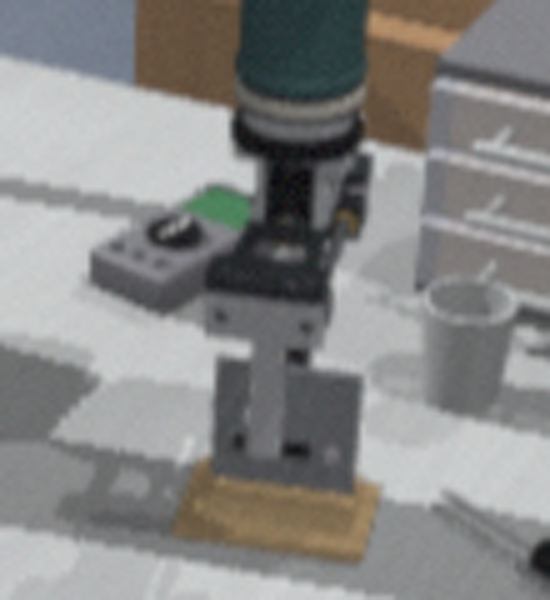

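```bash
python3 - <<'E'
from h import *
y=.2438
for d in (.047,.059,0): 
  p=np.array([.5449+d*np.sin(y),.2649-d*np.cos(y),.0894-.014])
  print(d,(proj('scene',p)-[290,130])*5)
E
```

```text
0.047 [[266.199427  455.2246726]]
0.059 [[262.34087489 465.89951007]]
0 [[280.83469914 414.73561169]]
```

{"op": "apply_moves", "data": {
  "moves": [
    [[0.15,0,0],[0,0,0],1],
    [[0.15,0,0],[0,0,0],0.5],
    [[0.15,0,0],[0,0,0],0.3],
    [[0.15,0,0],[0,0,0],0.2],
    [[0.15,0,0],[0,0,0],0.1],
    [[0.15,0,0],[0,0,0],0],
    [[0.15,0,0],[0,0,0],0],
    [[0.15,0,0],[0,0,0],0],
    [[0.15,0,0],[0,0,0],0],
    [[0.15,0,0],[0,0,0],0]
  ]
}}

```text
time: 4.42
tool_pos: [0.5459, 0.265, 0.0884]
ee_rot: [3.142, 0.0, 0.244]
wrist_force: [-0.4, -0.1, -0.8]
width: 0.0373
```

```bash
python3 go.py .546 .2655 .17 .24
```

```text
pos [0.5459 0.265  0.0884] rpy [3.1415 0.0001 0.2438] t 4.4167 F [-0.3978 -0.1275 -0.7948] w 0.037312396275479935 q [ 0.3587  0.2709  1.4206 -0.0001  1.4501  1.6856]
shift cm [ 0.0229 -0.0399 -8.1589] turn [0.0001 0.0001 0.0038]
```

{"op": "apply_moves", "data": {
  "moves": [
    [[0,0,0],[0,0,0],0],
    [[0,0,0],[0,0,0],0],
    [[0,0,0],[0,0,0],0],
    [[0,0,0],[0,0,0],0],
    [[0,0,0],[0,0,0],0],
    [[0,0,0],[0,0,0],0],
    [[0,0,0],[0,0,0],0],
    [[0,0,0],[0,0,0],0],
    [[0,0,0],[0,0,0],0],
    [[0,0,0],[0,0,0],0]
  ]
}}

```text
time: 5.25
tool_pos: [0.5454, 0.2667, 0.0883]
ee_rot: [-3.139, -0.0, 0.245]
wrist_force: [-0.5, 5.3, -1.7]
width: 0.0081
```

```bash
python3 go.py .546 .2655 .17 .24
```

```text
pos [0.5454 0.2667 0.0883] rpy [-3.1386 -0.0001  0.2449] t 5.25 F [-0.453   5.3221 -1.6768] w 0.008106395519449297 q [0.3598 0.2712 1.4206 0.003  1.4494 1.6854]
shift cm [ 0.0264  0.107  -8.1753] turn [-0.003  -0.0001  0.0049]
```

{"op": "apply_moves", "data": {
  "moves": [
    [[0,0,-1],[0,0,0],0],
    [[0,0,-2.5],[0,0,0],0],
    [[0,0,-4.5],[0,0,0],0],
    [[0,0,-7],[0,0,0],0],
    [[0,0,-10],[0,0,0],0],
    [[0,0,-11],[0,0,0],0],
    [[0,0,-11],[0,0,0],0],
    [[0,0,-11],[0,0,0],0],
    [[0,0,-11],[0,0,0],0],
    [[0,0,-11],[0,0,0],0]
  ]
}}

```text
time: 6.08
tool_pos: [0.5448, 0.2645, 0.1955]
ee_rot: [3.141, 0.005, 0.244]
wrist_force: [-0.4, 0.2, -1.6]
width: 0.0075
```

```bash
python3 go.py .594 -.1367 .20 -.007
```

```text
pos [0.5448 0.2645 0.1955] rpy [3.1406 0.005  0.2436] t 6.0833 F [-0.3669  0.2215 -1.6439] w 0.007478090026066638 q [ 0.3586  0.2205  1.2667 -0.0004  1.6594  1.6857]
shift cm [-4.9035 40.1178 -0.3872] turn [0.0016 0.0048 0.2506]
```

{"op": "apply_moves", "data": {
  "moves": [
    [[-0.2,2,-0.4],[0,0,0],0],
    [[-0.6,5,-0.4],[0,0,0.03],0],
    [[-1,9,-0.4],[0,0,0.06],0],
    [[-1.5,13,-0.4],[0,0,0.09],0],
    [[-2,17,-0.4],[0,0,0.12],0],
    [[-2.5,21,-0.4],[0,0,0.15],0],
    [[-3,25,-0.4],[0,0,0.18],0],
    [[-3.5,29,-0.4],[0,0,0.21],0],
    [[-4,32,-0.4],[0,0,0.24],0],
    [[-4.3,34,-0.4],[0,0,0.25],0]
  ]
}}

```text
time: 6.92
tool_pos: [0.5853, -0.0788, 0.2002]
ee_rot: [3.141, 0.004, -0.011]
wrist_force: [0.4, 0.6, -2.2]
width: 0.0077
```

```bash
python3 go.py .594 -.1367 .20 -.007
```

```text
pos [ 0.5853 -0.0788  0.2002] rpy [ 3.1408  0.0037 -0.0107] t 6.9167 F [ 0.4327  0.615  -2.1805] w 0.007688465287878765 q [-0.2289  0.1846  1.2997 -0.0016  1.6607  1.3524]
shift cm [0.9349 5.7826 0.0194] turn [ 0.0008  0.0037 -0.0037]
```

{"op": "apply_moves", "data": {
  "moves": [
    [[0.3,2,0],[0,0,0],0],
    [[0.6,4,0],[0,0,0],0],
    [[0.9,5.5,0],[0,0,0],0],
    [[0.9,6,1],[0,0,0],0],
    [[0.9,6,3],[0,0,0],0],
    [[0.9,6,5],[0,0,0],0],
    [[0.9,6,7],[0,0,0],0],
    [[0.9,6,7.5],[0,0,0],0],
    [[0.9,6,7.5],[0,0,0],0],
    [[0.9,6,7.5],[0,0,0],0]
  ]
}}

```text
time: 7.75
tool_pos: [0.5948, -0.1347, 0.1272]
ee_rot: [-3.141, 0.001, -0.006]
wrist_force: [0.2, 0.4, -1.6]
width: 0.008
```

```bash
python3 go.py .594 -.1367 .125 -.007;  cat > look.py <<'E'
from h import *
import sys
n=sys.argv[1]
o=robot.get_obs(); p=o['tool_pos']; yaw=o['ee_rot'][2]
s=optics.snapshot('scene'); t=optics.snapshot('top')
b=(box(p,yaw,.09,.008,p[2]-.0783,p[2]+.0217),(0,255,255))
it,ax=rackmodel([.594,-.1367],-.007)
overlay(s,'scene',[b],f'pics/{n}_s.png',225,230,120,130,5); 
overlay(s,'scene',it[:2]+it[-1:],f'pics/{n}_s2.png',225,230,120,130,5)
crop(t,f'pics/{n}_t.png',340,170,110,90,7)
E
python3 look.py c
```

```text
pos [ 0.5948 -0.1347  0.1272] rpy [-3.1412  0.0008 -0.0055] t 7.75 F [ 0.2359  0.4444 -1.6062] w 0.008011354499962903 q [-0.3157  0.2539  1.3625  0.0001  1.526   1.2606]
shift cm [-0.0738  0.2008  0.2161] turn [-0.0004  0.0008  0.0015]
```

View pics/c_s.png

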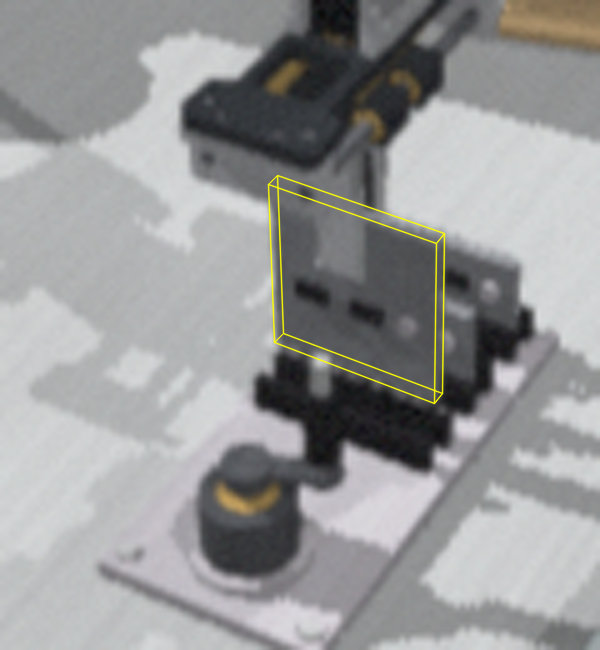

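View pics/c_t.png

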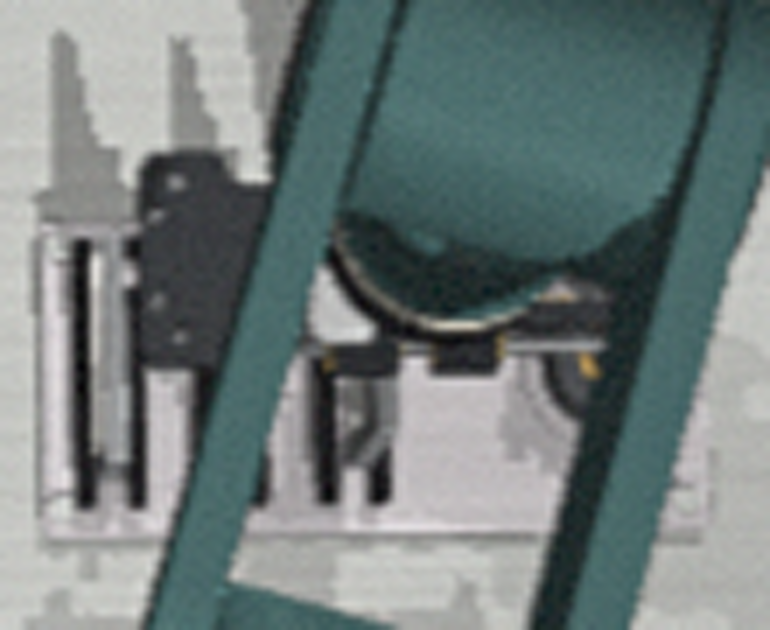

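View pics/c_s2.png

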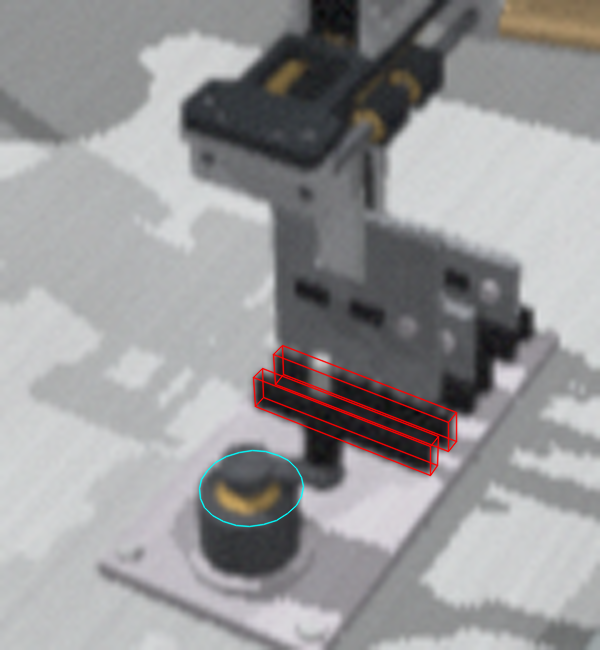

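```bash
python3 - <<'E'
from h import *
t0=cv2.imread('pics/top0.png')[:,:,::-1]
t=optics.snapshot('top')
p=robot.get_obs()['tool_pos']; print(p)
b=(box(p,-.0055,.09,.008,p[2]-.0783,p[2]+.0217),(0,255,255))
it,ax=rackmodel([.594,-.1367],-.007)
overlay(t,'top',[b],'pics/c2.png',375,200,40,50,12)
for y0,sh in((-.1367,0),(-.138,0)):
  it,ax=rackmodel([.594,y0],-.006)
  overlay(t0,'top',[(i[0],i[1]) for i in it[:2]],f'pics/c3_{int(-y0*1e4)}.png',375,195,40,50,12)
a=[cv2.imread(f'pics/{k}.png') for k in('c2','c3_1367','c3_1380')]
cv2.imwrite('pics/c4.png',cv2.resize(np.hstack(a),None,fx=.55,fy=.55))
E
```

```text
[ 0.59583906 -0.13536619  0.12932882][ WARN:0@2.318] global loadsave.cpp:275 findDecoder imread_('pics/c3_1367.png'): can't open/read file: check file path/integrity
Traceback (most recent call last):
ValueError: all the input arrays must have same number of dimensions, but the array at index 0 has 3 dimension(s) and the array at index 1 has 1 dimension(s)
```

```bash
ls pics | grep c3; python3 - <<'E'
from h import *
a=[cv2.imread(f'pics/{k}.png') for k in('c2','c3_1366','c3_1380')]
cv2.imwrite('pics/c4.png',cv2.resize(np.hstack(a),None,fx=.55,fy=.55))
E
```

```text
c3_1366.png
c3_1380.png
```

View pics/c4.png

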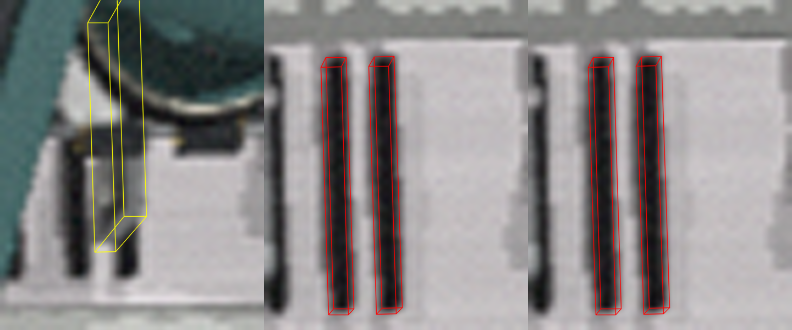

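{"op": "apply_moves", "data": {
  "moves": [
    [[-0.15,0.15,0],[0,0,0],0],
    [[-0.15,0.15,0.5],[0,0,0],0],
    [[-0.15,0.15,1],[0,0,0],0],
    [[-0.15,0.15,1.2],[0,0,0],0],
    [[-0.15,0.15,1.4],[0,0,0],0],
    [[-0.15,0.15,1.6],[0,0,0],0],
    [[-0.15,0.15,1.8],[0,0,0],0],
    [[-0.15,0.15,2.0],[0,0,0],0],
    [[-0.15,0.15,2.2],[0,0,0],0],
    [[-0.15,0.15,2.2],[0,0,0],0]
  ]
}}

```text
time: 8.73
tool_pos: [0.5931, -0.1367, 0.1048]
ee_rot: [-3.141, 0.001, -0.006]
wrist_force: [0.3, -0.4, -0.8]
width: 0.0077
```

```bash
python3 go.py .594 -.137 .09 -.006
```

```text
pos [ 0.5931 -0.1367  0.1048] rpy [-3.1414  0.0009 -0.0062] t 8.7333 F [ 0.3054 -0.407  -0.7969] w 0.007684861337408363 q [-0.3196  0.2645  1.3949 -0.0001  1.4831  1.2574]
shift cm [0.0938 0.029  1.4832] turn [-0.0002  0.0009 -0.0002]
```

{"op": "apply_moves", "data": {
  "moves": [
    [[0,0,0.2],[0,0,0],0],
    [[0,0,0.4],[0,0,0],0],
    [[0,0,0.6],[0,0,0],0],
    [[0,0,0.8],[0,0,0],0],
    [[0,0,1.0],[0,0,0],0],
    [[0,0,1.1],[0,0,0],0],
    [[0,0,1.2],[0,0,0],0],
    [[0,0,1.3],[0,0,0],0],
    [[0,0,1.4],[0,0,0],0],
    [[0,0,1.4],[0,0,0],0]
  ]
}}

```text
time: 9.57
tool_pos: [0.5933, -0.1368, 0.0913]
ee_rot: [-3.142, 0.0, -0.006]
wrist_force: [-0.2, -0.3, -2.2]
width: 0.0078
```

```bash
python3 go.py .594 -.137 .09 -.006; python3 look.py d
```

```text
pos [ 0.5933 -0.1368  0.0913] rpy [-3.1416  0.0003 -0.0062] t 9.5667 F [-0.2279 -0.2557 -2.2176] w 0.007762483888480594 q [-0.3196  0.2734  1.4117 -0.0001  1.4568  1.2573]
shift cm [0.0739 0.0219 0.1259] turn [-0.      0.0003 -0.0002]
```

View pics/d_s.png

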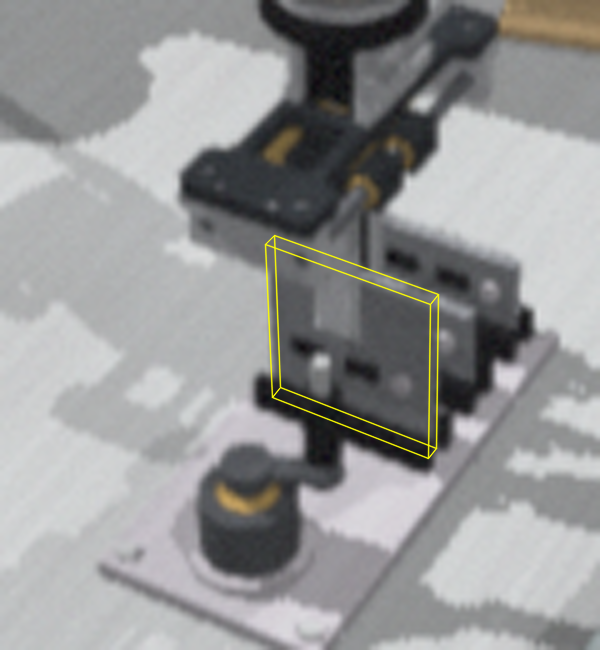

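{"op": "apply_moves", "data": {
  "moves": [
    [[0,0,0.1],[0,0,0],0],
    [[0,0,0.15],[0,0,0],0],
    [[0,0,0.2],[0,0,0],0],
    [[0,0,0.25],[0,0,0],0],
    [[0,0,0.25],[0,0,0],0],
    [[0,0,0.25],[0,0,0],0.2],
    [[0,0,0.25],[0,0,0],0.2],
    [[0,0,0.25],[0,0,0],0.2],
    [[0,0,0.25],[0,0,0],0.2],
    [[0,0,0.25],[0,0,0],0.2]
  ]
}}

```text
time: 10.5
tool_pos: [0.5932, -0.1368, 0.0885]
ee_rot: [-3.142, 0.0, -0.006]
wrist_force: [-0.6, -0.1, 0.1]
width: 0.0187
```

```bash
python3 go.py .594 -.137 .09 -.006; python3 look.py e
```

```text
pos [ 0.5932 -0.1368  0.0885] rpy [-3.1415  0.0005 -0.0062] t 10.5 F [-0.5867 -0.0571  0.0697] w 0.018733096279247793 q [-0.3197  0.2754  1.4148 -0.0001  1.4518  1.2573]
shift cm [ 0.0755  0.0211 -0.1495] turn [-0.0001  0.0005 -0.0002]
```

View pics/e_s.png

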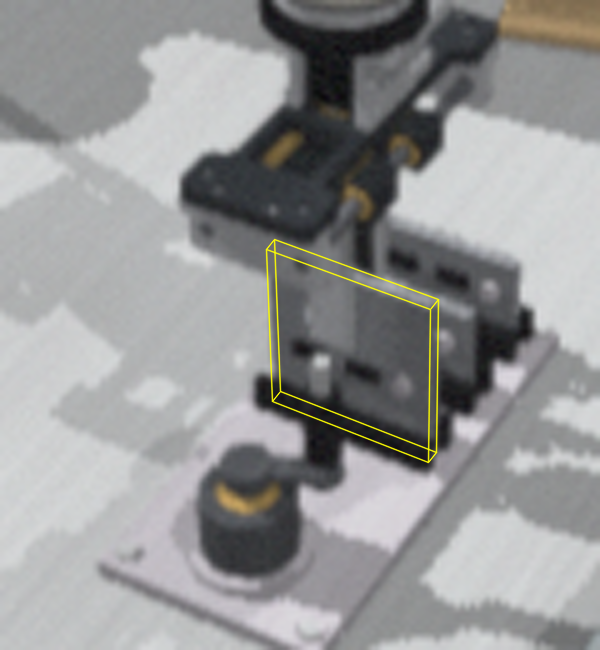

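{"op": "apply_moves", "data": {
  "moves": [
    [[0,0,0],[0,0,0],0.3],
    [[0,0,-0.5],[0,0,0],0.3],
    [[0,0,-1.5],[0,0,0],0.3],
    [[0,0,-3],[0,0,0],0.3],
    [[0,0,-5],[0,0,0],0.3],
    [[0,0,-7.5],[0,0,0],0.3],
    [[0,0,-9],[0,0,0],0.3],
    [[0,0,-9],[0,0,0],0.3],
    [[0,0,-9],[0,0,0],0.3],
    [[0,0,-9],[0,0,0],0.3]
  ]
}}

```text
time: 11.43
tool_pos: [0.5929, -0.1367, 0.1781]
ee_rot: [-3.141, 0.001, -0.006]
wrist_force: [0.9, -0.4, -0.3]
width: 0.0281
```

```bash
python3 go.py .594 -.232 .18 -.006; python3 - <<'E'
from h import *
s=optics.snapshot('scene')
it,ax=rackmodel([.594,-.137],-.006)
it=it[:2]+[(box([.594,-.137],-.006,.09,.008,.012,.112),(0,255,255))]
overlay(s,'scene',it,'pics/f_s2.png',225,230,120,130,5)
crop(s,'pics/f_s.png',225,230,120,130,5)
E
```

```text
pos [ 0.5929 -0.1367  0.1781] rpy [-3.1413  0.0012 -0.0062] t 11.4333 F [ 0.8525 -0.419  -0.3403] w 0.028060000698807055 q [-0.3197  0.2291  1.2907 -0.0001  1.623   1.2573]
shift cm [ 0.1664  9.5321 -0.1884] turn [-0.0003  0.0012 -0.0002]
```

View pics/f_s.png

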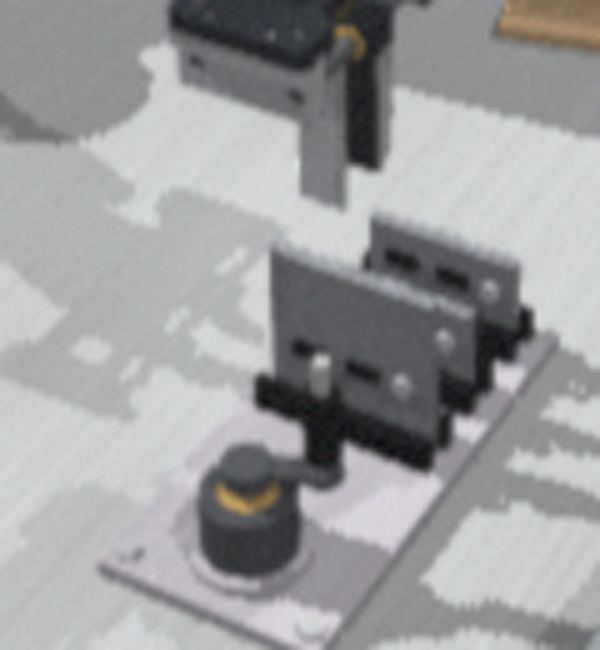

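View pics/f_s2.png

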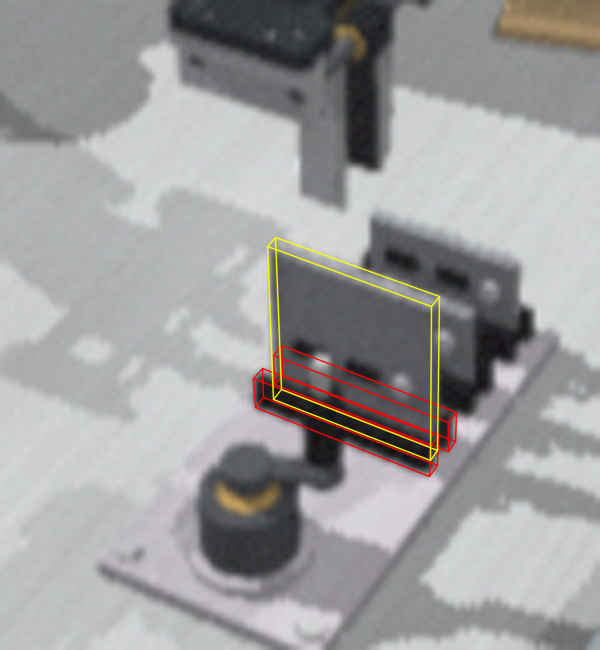

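```bash
python3 - <<'E'
from h import *
s=optics.snapshot('scene')
t=cv2.imread('pics/top0.png')[:,:,::-1]
it,ax=rackmodel([.594,-.137],-.006); print(ax)
out=[]
for g in(.4,.5):
  gr=ax+.035*np.array([np.cos(g),np.sin(g)]); print(g,gr)
  k=[(cyl(gr,.009,.075,.117),(255,0,255)),(cyl(gr,.0095,.068,.07),(0,255,0)),(cyl(ax,.0115,.068,.078),(0,255,0)),it[-1]]
  overlay(s,'scene',k,'pics/x1.png',260,290,45,60,8)
  overlay(t,'top',k,'pics/x2.png',408,190,45,60,8)
  out+= [cv2.imread('pics/x1.png'),cv2.imread('pics/x2.png')]
h=np.vstack([np.hstack(out[:2]),np.hstack(out[2:])])
cv2.imwrite('pics/x.png',cv2.resize(h,None,fx=.62,fy=.62)) ; print(h.shape)
E
```

```text
[ 0.59343    -0.23199829]
0.4 [ 0.62566714 -0.21836865]
0.5 [ 0.62414539 -0.2152184 ]
(960, 720, 3)
```

View pics/x.png

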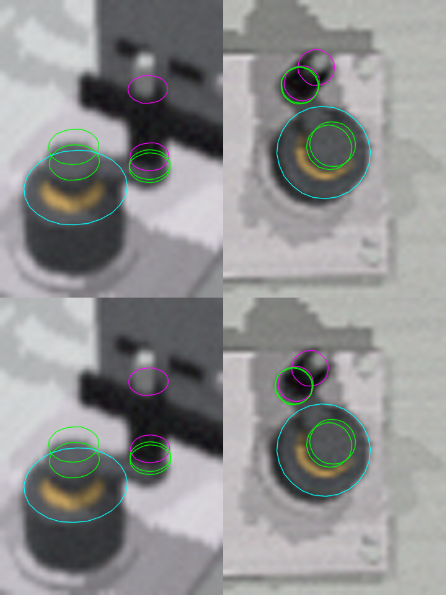

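{"op": "apply_moves", "data": {
  "moves": [
    [[1,2.5,0],[0,0,0],0.5],
    [[2.2,5.5,0],[0,0,0],0.5],
    [[3.3,8.05,0],[0,0,0],0.5],
    [[3.3,8.05,1],[0,0,0],0.5],
    [[3.3,8.05,2],[0,0,0],0.5],
    [[3.3,8.05,3],[0,0,0],0.5],
    [[3.3,8.05,3],[0,0,0],0.5],
    [[3.3,8.05,3],[0,0,0],0.5],
    [[3.3,8.05,3],[0,0,0],0.5],
    [[3.3,8.05,3],[0,0,0],0.5]
  ]
}}

```text
time: 12.37
tool_pos: [0.6261, -0.2169, 0.15]
ee_rot: [3.141, -0.001, -0.005]
wrist_force: [1.3, -0.1, 1.5]
width: 0.0471
```

```bash
python3 go.py .6253 -.2174 .0945 -.006; python3 - <<'E'
from h import *
s=optics.snapshot('scene');t=optics.snapshot('top')
p=robot.get_obs()['tool_pos']
k=[(cyl(p,.009,p[2]-.014,p[2]+.005),(0,255,0)),(cyl(p,.009,.075,.117),(255,0,255))]
overlay(s,'scene',k,'pics/g_s.png',240,240,90,110,6)
crop(t,'pics/g_t.png',340,170,110,90,6)
E
```

```text
pos [ 0.6261 -0.2169  0.15  ] rpy [ 3.1409 -0.0014 -0.0052] t 12.3667 F [ 1.3286 -0.1363  1.5464] w 0.047067997859881965 q [-0.419   0.3578  1.1848 -0.0001  1.5975  1.1571]
shift cm [-0.0905  0.0471  5.5468] turn [ 0.0007 -0.0014  0.0008]
```

View pics/g_s.png

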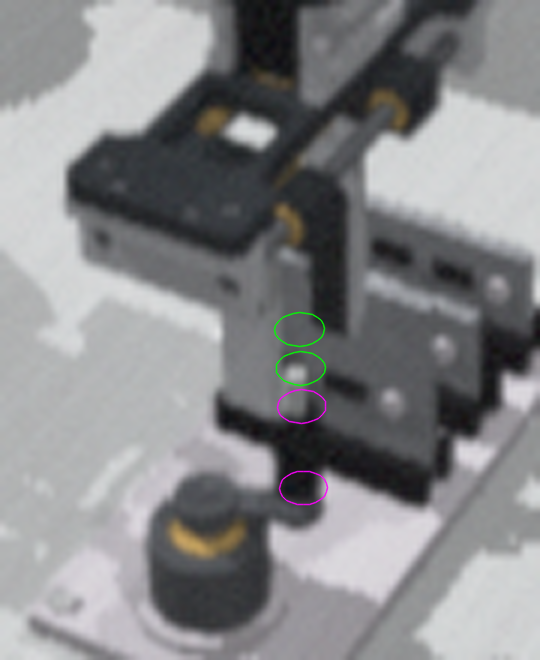

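View pics/g_t.png

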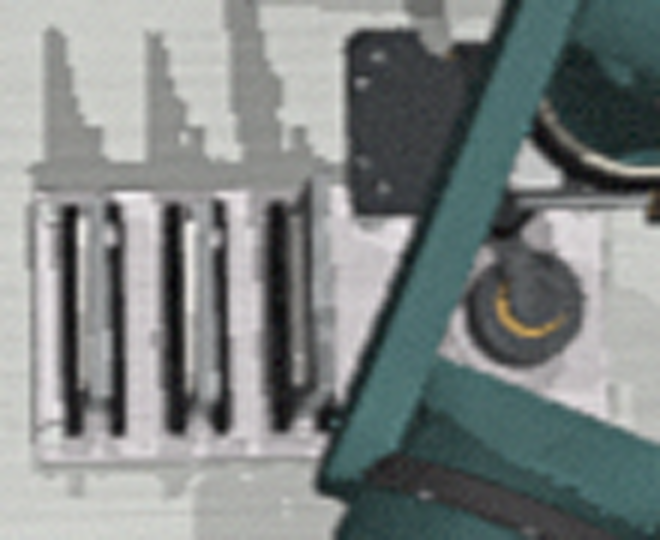

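{"op": "apply_moves", "data": {
  "moves": [
    [[-0.12,0,1],[0,0,0],0.5],
    [[-0.12,0,2],[0,0,0],0.5],
    [[-0.12,0,3],[0,0,0],0.5],
    [[-0.12,0,4],[0,0,0],0.5],
    [[-0.12,0,5],[0,0,0],0.5],
    [[-0.12,0,5.5],[0,0,0],0.5],
    [[-0.12,0,5.5],[0,0,0],0.5],
    [[-0.12,0,5.5],[0,0,0],0.5],
    [[-0.12,0,5.5],[0,0,0],0.5],
    [[-0.12,0,5.5],[0,0,0],0.5]
  ]
}}

```text
time: 13.3
tool_pos: [0.6252, -0.2178, 0.095]
ee_rot: [3.141, -0.002, -0.006]
wrist_force: [0.3, -0.4, -0.1]
width: 0.0468
```

```bash
python3 go.py .6248 -.2174 .0945 -.006; python3 - <<'E'
from h import *
s=optics.snapshot('scene')
crop(s,'pics/h_s.png',240,240,90,110,6)
E
```

```text
pos [ 0.6252 -0.2178  0.095 ] rpy [ 3.1408 -0.0016 -0.0062] t 13.3 F [ 0.2782 -0.3949 -0.088 ] w 0.046845397096784404 q [-0.4207  0.3835  1.2613 -0.0001  1.495   1.1563]
shift cm [-0.0393 -0.0355  0.0465] turn [ 0.0008 -0.0016 -0.0002]
```

View pics/h_s.png

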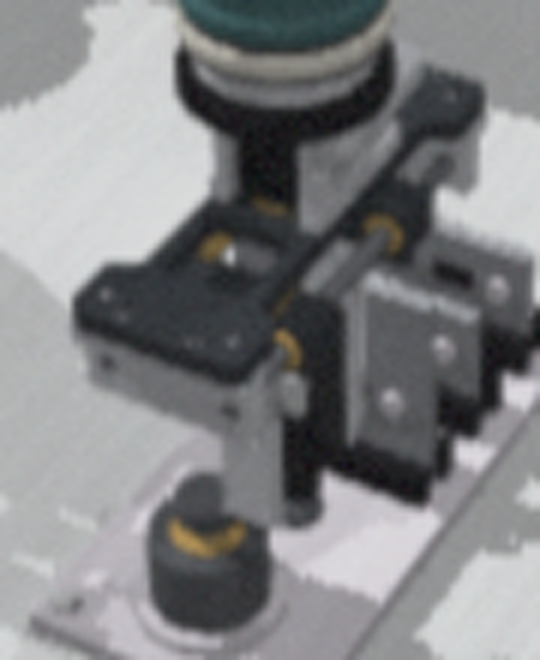

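{"op": "apply_moves", "data": {
  "moves": [
    [[0,0,0],[0,0,0],0.3],
    [[0,0,0],[0,0,0],0.2],
    [[0,0,0],[0,0,0],0.1],
    [[0,0,0],[0,0,0],0.1],
    [[0,0,0],[0,0,0],0],
    [[0,0,0],[0,0,0],0],
    [[0,0,0],[0,0,0],0],
    [[0,0,0],[0,0,0],0],
    [[0,0,0],[0,0,0],0],
    [[0,0,0],[0,0,0],0]
  ]
}}

```text
time: 14.18
tool_pos: [0.6248, -0.2175, 0.094]
ee_rot: [3.142, -0.0, -0.006]
wrist_force: [1.0, -0.1, -0.5]
width: 0.0174
```

```bash
python3 go.py .6248 -.2174 .0945 -.006;
```

```text
pos [ 0.6248 -0.2175  0.094 ] rpy [ 3.1415 -0.0002 -0.0061] t 14.1833 F [ 0.9708 -0.0519 -0.5416] w 0.01739544548996474 q [-0.4207  0.3842  1.2624  0.0001  1.4948  1.1563]
shift cm [ 0.0043 -0.0082 -0.051 ] turn [ 0.     -0.0002 -0.0001]
```

```bash
cat > tab.py <<'E'
import sys,numpy as np
g0,g1,n=float(sys.argv[1]),float(sys.argv[2]),int(sys.argv[3])
# rows relative to nominal circle pos at g0; tool x=world x, tool y=-world y
for i in range(10):
    g=g0+(g1-g0)*min(1,(i+1)/n)
    print([[round(3.5*(np.cos(g)-np.cos(g0)),2),round(-3.5*(np.sin(g)-np.sin(g0)),2),0],[0,0,0],0],end=', ')
print()
E
cat > fz.py <<'E'
import sys
from h import *
F=[];P=[];n=int(sys.argv[2])
for i in range(n):
    s=optics.snapshot('scene'); o=robot.get_obs(); F.append(o['wrist_force']);P.append(o['tool_pos'])
np.set_printoptions(precision=2,suppress=True)
print('F',np.mean(F,0),'sd',np.std(F,0),'pos mm',np.mean(P,0)*1000,'t',o['time'],'w',o['width'])
cv2.imwrite(f'pics/raw_{sys.argv[1]}.png',s[:,:,::-1]); crop(s,f'pics/{sys.argv[1]}.png',250,280,60,80,6)
p=np.mean(P,0); ax=np.array([.5934,-.232]); v=p[:2]-ax; print('r',np.hypot(*v)*1000,'g',np.arctan2(v[1],v[0]))
E
python3 fz.py k0 5; python3 tab.py .433 .9 8
```

```text
F [1.01 0.49 0.07] sd [0.51 0.09 0.46] pos mm [ 624.74 -217.48   93.99] t 14.4333 w 0.017506272990783885
r 34.53626705899795 g 0.4338589065706762
[[np.float64(-0.09), np.float64(-0.18), 0], [0, 0, 0], 0], [[np.float64(-0.19), np.float64(-0.36), 0], [0, 0, 0], 0], [[np.float64(-0.3), np.float64(-0.53), 0], [0, 0, 0], 0], [[np.float64(-0.43), np.float64(-0.7), 0], [0, 0, 0], 0], [[np.float64(-0.56), np.float64(-0.85), 0], [0, 0, 0], 0], [[np.float64(-0.7), np.float64(-1.0), 0], [0, 0, 0], 0], [[np.float64(-0.85), np.float64(-1.14), 0], [0, 0, 0], 0], [[np.float64(-1.0), np.float64(-1.27), 0], [0, 0, 0], 0], [[np.float64(-1.0), np.float64(-1.27), 0], [0, 0, 0], 0], [[np.float64(-1.0), np.float64(-1.27), 0], [0, 0, 0], 0],
```

View pics/k0.png

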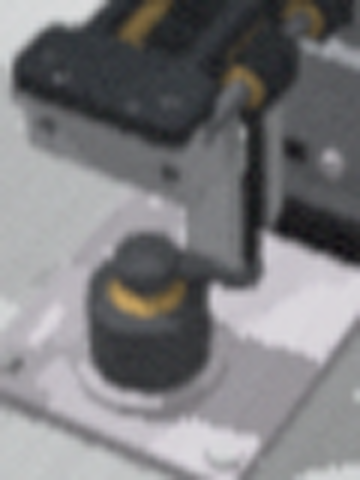

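{"op": "apply_moves", "data": {
  "moves": [
    [[-0.09,-0.18,0],[0,0,0],0],
    [[-0.19,-0.36,0],[0,0,0],0],
    [[-0.3,-0.53,0],[0,0,0],0],
    [[-0.43,-0.7,0],[0,0,0],0],
    [[-0.56,-0.85,0],[0,0,0],0],
    [[-0.7,-1.0,0],[0,0,0],0],
    [[-0.85,-1.14,0],[0,0,0],0],
    [[-1.0,-1.27,0],[0,0,0],0],
    [[-1.0,-1.27,0],[0,0,0],0],
    [[-1.0,-1.27,0],[0,0,0],0]
  ]
}}

```text
time: 15.27
tool_pos: [0.6142, -0.2043, 0.0938]
ee_rot: [-3.141, 0.001, -0.006]
wrist_force: [0.5, -0.2, 1.0]
width: 0.0172
```

```bash
sed -i 's/round(3.5/float(round(3.5/;s/,2),round(-3.5/,2)),float(round(-3.5/;s/,2),0\]/,2)),0]/' tab.py; sed -i 's/float(round(\(.*\)))),0/&/' tab.py; python3 fz.py k1 5; python3 tab.py .9 1.35 8
```

```text
F [-0.35  0.68  0.25] sd [0.71 0.42 0.46] pos mm [ 614.2  -204.27   93.63] t 15.5167 w 0.01746821743548809
r 34.66099088342744 g 0.9273321564049853
[[-0.16, -0.12, 0], [0, 0, 0], 0], [[-0.32, -0.23, 0], [0, 0, 0], 0], [[-0.49, -0.33, 0], [0, 0, 0], 0], [[-0.67, -0.42, 0], [0, 0, 0], 0], [[-0.85, -0.5, 0], [0, 0, 0], 0], [[-1.03, -0.57, 0], [0, 0, 0], 0], [[-1.22, -0.62, 0], [0, 0, 0], 0], [[-1.41, -0.67, 0], [0, 0, 0], 0], [[-1.41, -0.67, 0], [0, 0, 0], 0], [[-1.41, -0.67, 0], [0, 0, 0], 0],
```

View pics/k1.png

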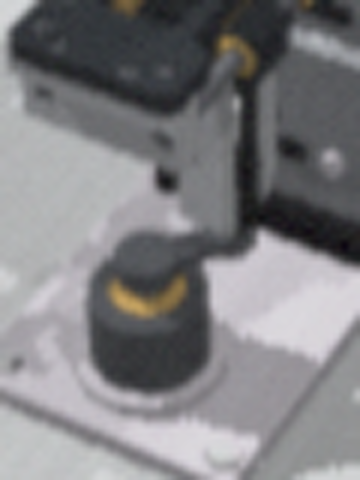

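Crank follows: the arm has swung anticlockwise with its grip at (235,235), and hub height is unchanged. I'll continue.

{"op": "apply_moves", "data": {
  "moves": [
    [[-0.16,-0.12,0],[0,0,0],0],
    [[-0.32,-0.23,0],[0,0,0],0],
    [[-0.49,-0.33,0],[0,0,0],0],
    [[-0.67,-0.42,0],[0,0,0],0],
    [[-0.85,-0.5,0],[0,0,0],0],
    [[-1.03,-0.57,0],[0,0,0],0],
    [[-1.22,-0.62,0],[0,0,0],0],
    [[-1.41,-0.67,0],[0,0,0],0],
    [[-1.41,-0.67,0],[0,0,0],0],
    [[-1.41,-0.67,0],[0,0,0],0]
  ]
}}

```text
time: 16.35
tool_pos: [0.5995, -0.1977, 0.0935]
ee_rot: [-3.141, 0.003, -0.006]
wrist_force: [-0.8, -0.5, 0.4]
width: 0.0173
```

```bash
python3 fz.py k2 5; python3 tab.py 1.35 1.8 8
```

```text
F [-2.11  0.14  0.28] sd [0.32 0.39 0.62] pos mm [ 599.64 -197.69   93.4 ] t 16.6 w 0.016948236489070564
r 34.870690148739406 g 1.3909960771298377
[[-0.19, -0.04, 0], [0, 0, 0], 0], [[-0.39, -0.06, 0], [0, 0, 0], 0], [[-0.58, -0.08, 0], [0, 0, 0], 0], [[-0.78, -0.08, 0], [0, 0, 0], 0], [[-0.98, -0.08, 0], [0, 0, 0], 0], [[-1.17, -0.06, 0], [0, 0, 0], 0], [[-1.37, -0.03, 0], [0, 0, 0], 0], [[-1.56, 0.01, 0], [0, 0, 0], 0], [[-1.56, 0.01, 0], [0, 0, 0], 0], [[-1.56, 0.01, 0], [0, 0, 0], 0],
```

View pics/k2.png

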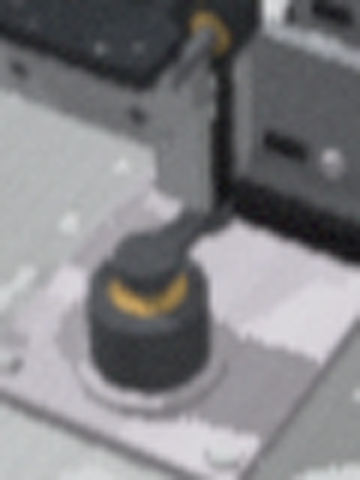

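{"op": "apply_moves", "data": {
  "moves": [
    [[-0.19,-0.04,0],[0,0,0],0],
    [[-0.39,-0.06,0],[0,0,0],0],
    [[-0.58,-0.08,0],[0,0,0],0],
    [[-0.78,-0.08,0],[0,0,0],0],
    [[-0.98,-0.08,0],[0,0,0],0],
    [[-1.17,-0.06,0],[0,0,0],0],
    [[-1.37,-0.03,0],[0,0,0],0],
    [[-1.56,0.01,0],[0,0,0],0],
    [[-1.56,0.01,0],[0,0,0],0],
    [[-1.56,0.01,0],[0,0,0],0]
  ]
}}

```text
time: 17.43
tool_pos: [0.5846, -0.1981, 0.0939]
ee_rot: [3.141, 0.001, -0.006]
wrist_force: [0.7, 0.1, -0.8]
width: 0.0177
```

```bash
python3 fz.py k3 5; python3 tab.py 1.8 2.25 8
```

```text
F [ 0.28 -0.83 -0.95] sd [0.32 0.28 0.53] pos mm [ 584.66 -198.06   93.78] t 17.6833 w 0.017662753453834456
r 35.04325279287112 g 1.8229526819997788
[[-0.19, 0.05, 0], [0, 0, 0], 0], [[-0.38, 0.11, 0], [0, 0, 0], 0], [[-0.56, 0.18, 0], [0, 0, 0], 0], [[-0.74, 0.26, 0], [0, 0, 0], 0], [[-0.91, 0.35, 0], [0, 0, 0], 0], [[-1.08, 0.46, 0], [0, 0, 0], 0], [[-1.25, 0.57, 0], [0, 0, 0], 0], [[-1.4, 0.69, 0], [0, 0, 0], 0], [[-1.4, 0.69, 0], [0, 0, 0], 0], [[-1.4, 0.69, 0], [0, 0, 0], 0],
```

View pics/k3.png

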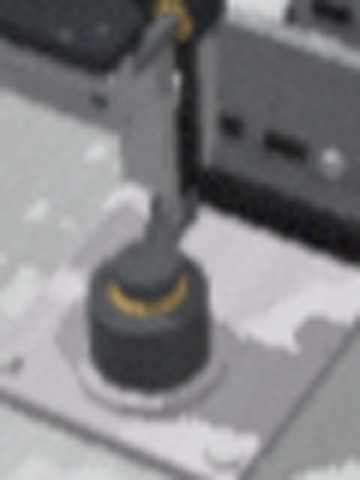

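```bash
python3 - <<'E'
import cv2,numpy as np
a=[cv2.resize(cv2.imread(f'pics/raw_{k}.png')[312:340,262:288],None,fx=10,fy=10,interpolation=cv2.INTER_CUBIC) for k in('k1','k2','k3')]
cv2.imwrite('pics/cmp1.png',np.hstack(a))
E
```

```text
(no output)
```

View pics/cmp1.png

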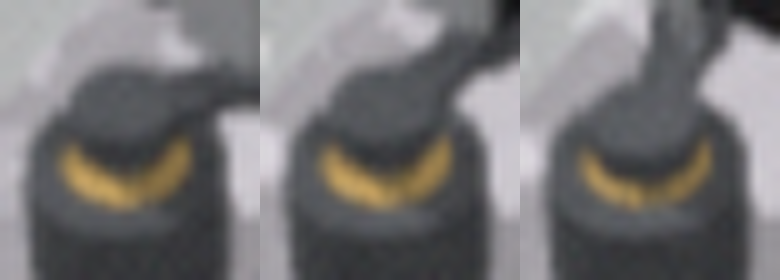

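The drop is clear: the hub sits about 2.5 px lower and Fz fell by 1.2 N. It happened at a crank angle of 1.4–1.8 rad. Now one full turn forward, ending near 1.6−2π.

```bash
for p in "1.8 1.05" "1.05 .3" ".3 -.45" "-.45 -1.2" "-1.2 -1.95" "-1.95 -2.7" "-2.7 -3.45" "-3.45 -4.2" "-4.2 -4.68"; do echo "# $p"; set -- $p; python3 tab.py $1 $2 10; done | sed 's/, 0\], \[0, 0, 0\], 0\]/|/g'
```

```text
# 1.8 1.05
[[0.26, -0.05|, [[0.52, -0.08|, [[0.78, -0.09|, [[1.04, -0.08|, [[1.3, -0.05|, [[1.56, -0.01|, [[1.82, 0.06|, [[2.06, 0.15|, [[2.3, 0.25|, [[2.54, 0.37|, 
# 1.05 .3
[[0.22, 0.14|, [[0.43, 0.29|, [[0.63, 0.47|, [[0.82, 0.65|, [[0.99, 0.85|, [[1.15, 1.06|, [[1.29, 1.28|, [[1.41, 1.51|, [[1.52, 1.75|, [[1.6, 2.0|, 
# .3 -.45
[[0.07, 0.25|, [[0.12, 0.51|, [[0.15, 0.77|, [[0.16, 1.03|, [[0.15, 1.3|, [[0.12, 1.56|, [[0.07, 1.82|, [[0.0, 2.07|, [[-0.09, 2.32|, [[-0.19, 2.56|, 
# -.45 -1.2
[[-0.12, 0.23|, [[-0.26, 0.45|, [[-0.42, 0.66|, [[-0.59, 0.86|, [[-0.78, 1.05|, [[-0.98, 1.22|, [[-1.19, 1.37|, [[-1.41, 1.51|, [[-1.64, 1.64|, [[-1.88, 1.74|, 
# -1.2 -1.95
[[-0.25, 0.09|, [[-0.5, 0.15|, [[-0.76, 0.2|, [[-1.02, 0.23|, [[-1.28, 0.24|, [[-1.55, 0.23|, [[-1.81, 0.2|, [[-2.06, 0.15|, [[-2.32, 0.08|, [[-2.56, -0.01|, 
# -1.95 -2.7
[[-0.24, -0.11|, [[-0.47, -0.23|, [[-0.69, -0.37|, [[-0.9, -0.53|, [[-1.1, -0.7|, [[-1.29, -0.89|, [[-1.46, -1.09|, [[-1.61, -1.3|, [[-1.75, -1.52|, [[-1.87, -1.76|, 
# -2.7 -3.45
[[-0.1, -0.24|, [[-0.19, -0.49|, [[-0.25, -0.74|, [[-0.3, -1.0|, [[-0.33, -1.26|, [[-0.34, -1.53|, [[-0.32, -1.79|, [[-0.29, -2.05|, [[-0.24, -2.31|, [[-0.17, -2.56|, 
# -3.45 -4.2
[[0.09, -0.25|, [[0.2, -0.49|, [[0.32, -0.72|, [[0.46, -0.94|, [[0.62, -1.15|, [[0.79, -1.34|, [[0.98, -1.53|, [[1.18, -1.7|, [[1.4, -1.85|, [[1.62, -1.99|, 
# -4.2 -4.68
[[0.15, -0.08|, [[0.3, -0.15|, [[0.46, -0.21|, [[0.61, -0.27|, [[0.77, -0.32|, [[0.94, -0.36|, [[1.1, -0.4|, [[1.27, -0.42|, [[1.43, -0.44|, [[1.6, -0.45|,
```

{"op": "apply_moves", "data": {
  "moves": [
    [[0.26,-0.05,0],[0,0,0],0],
    [[0.52,-0.08,0],[0,0,0],0],
    [[0.78,-0.09,0],[0,0,0],0],
    [[1.04,-0.08,0],[0,0,0],0],
    [[1.3,-0.05,0],[0,0,0],0],
    [[1.56,-0.01,0],[0,0,0],0],
    [[1.82,0.06,0],[0,0,0],0],
    [[2.06,0.15,0],[0,0,0],0],
    [[2.3,0.25,0],[0,0,0],0],
    [[2.54,0.37,0],[0,0,0],0]
  ]
}}

```text
time: 18.52
tool_pos: [0.6106, -0.2017, 0.0939]
ee_rot: [-3.141, 0.0, -0.006]
wrist_force: [-1.3, 0.2, -1.5]
width: 0.0175
```

```bash
python3 fz.py k4 2
```

```text
F [-0.32 -0.17 -1.  ] sd [0.99 0.67 0.17] pos mm [ 611.18 -202.12   93.94] t 18.6167 w 0.017342015543354034
r 34.76436857399214 g 1.0340721318133772
```

View pics/k4.png

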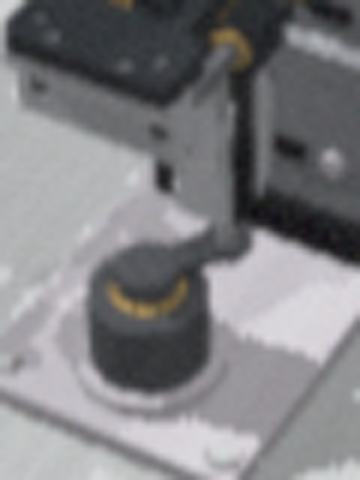

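The hub stayed low (ring thin at (147,305)) while turning forward, so the thread has engaged. I'll continue.

{"op": "apply_moves", "data": {
  "moves": [
    [[0.22,0.14,0],[0,0,0],0],
    [[0.43,0.29,0],[0,0,0],0],
    [[0.63,0.47,0],[0,0,0],0],
    [[0.82,0.65,0],[0,0,0],0],
    [[0.99,0.85,0],[0,0,0],0],
    [[1.15,1.06,0],[0,0,0],0],
    [[1.29,1.28,0],[0,0,0],0],
    [[1.41,1.51,0],[0,0,0],0],
    [[1.52,1.75,0],[0,0,0],0],
    [[1.6,2.0,0],[0,0,0],0]
  ]
}}

```text
time: 19.45
tool_pos: [0.6266, -0.222, 0.0939]
ee_rot: [-3.141, -0.0, -0.006]
wrist_force: [-1.7, 1.5, -1.7]
width: 0.0175
```

{"op": "apply_moves", "data": {
  "moves": [
    [[0.07,0.25,0],[0,0,0],0],
    [[0.12,0.51,0],[0,0,0],0],
    [[0.15,0.77,0],[0,0,0],0],
    [[0.16,1.03,0],[0,0,0],0],
    [[0.15,1.3,0],[0,0,0],0],
    [[0.12,1.56,0],[0,0,0],0],
    [[0.07,1.82,0],[0,0,0],0],
    [[0,2.07,0],[0,0,0],0],
    [[-0.09,2.32,0],[0,0,0],0],
    [[-0.19,2.56,0],[0,0,0],0]
  ]
}}

```text
time: 20.28
tool_pos: [0.6243, -0.2477, 0.094]
ee_rot: [3.142, -0.0, -0.006]
wrist_force: [0.4, 1.5, -1.1]
width: 0.0176
```

```bash
python3 fz.py k5 2
```

```text
F [-0.6   1.04 -1.62] sd [0.24 0.24 0.51] pos mm [ 624.04 -248.32   94.03] t 20.3833 w 0.01744531227213277
r 34.71091150198124 g -0.48935434421690105
```

View pics/k5.png

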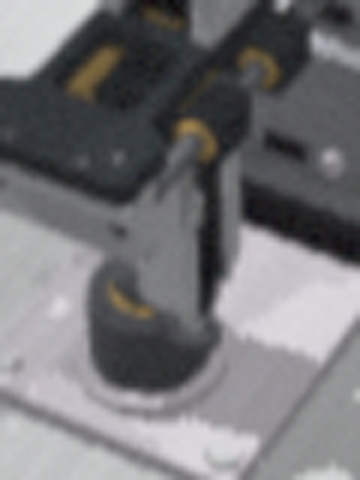

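{"op": "apply_moves", "data": {
  "moves": [
    [[-0.12,0.23,0],[0,0,0],0],
    [[-0.26,0.45,0],[0,0,0],0],
    [[-0.42,0.66,0],[0,0,0],0],
    [[-0.59,0.86,0],[0,0,0],0],
    [[-0.78,1.05,0],[0,0,0],0],
    [[-0.98,1.22,0],[0,0,0],0],
    [[-1.19,1.37,0],[0,0,0],0],
    [[-1.41,1.51,0],[0,0,0],0],
    [[-1.64,1.64,0],[0,0,0],0],
    [[-1.88,1.74,0],[0,0,0],0]
  ]
}}

```text
time: 21.22
tool_pos: [0.6052, -0.2649, 0.094]
ee_rot: [3.141, -0.0, -0.006]
wrist_force: [0.6, 2.4, -1.8]
width: 0.0173
```

{"op": "apply_moves", "data": {
  "moves": [
    [[-0.25,0.09,0],[0,0,0],0],
    [[-0.5,0.15,0],[0,0,0],0],
    [[-0.76,0.2,0],[0,0,0],0],
    [[-1.02,0.23,0],[0,0,0],0],
    [[-1.28,0.24,0],[0,0,0],0],
    [[-1.55,0.23,0],[0,0,0],0],
    [[-1.81,0.2,0],[0,0,0],0],
    [[-2.06,0.15,0],[0,0,0],0],
    [[-2.32,0.08,0],[0,0,0],0],
    [[-2.56,-0.01,0],[0,0,0],0]
  ]
}}

```text
time: 22.05
tool_pos: [0.5796, -0.2646, 0.0941]
ee_rot: [3.141, -0.0, -0.006]
wrist_force: [2.6, 1.5, -1.5]
width: 0.0178
```

```bash
python3 fz.py k6 2
```

```text
F [ 1.13  2.23 -2.48] sd [0.09 0.35 0.18] pos mm [ 579.13 -264.32   93.99] t 22.15 w 0.01770704101371246
r 35.33056766191567 g -1.9867112125366413
```

View pics/k6.png

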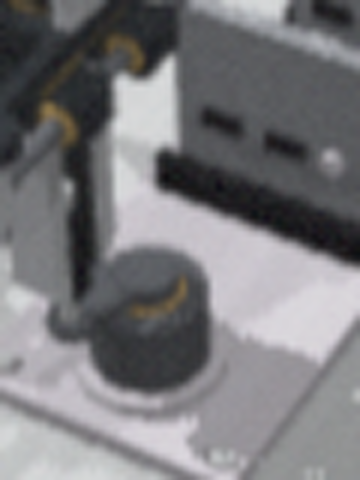

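{"op": "apply_moves", "data": {
  "moves": [
    [[-0.24,-0.11,0],[0,0,0],0],
    [[-0.47,-0.23,0],[0,0,0],0],
    [[-0.69,-0.37,0],[0,0,0],0],
    [[-0.9,-0.53,0],[0,0,0],0],
    [[-1.1,-0.7,0],[0,0,0],0],
    [[-1.29,-0.89,0],[0,0,0],0],
    [[-1.46,-1.09,0],[0,0,0],0],
    [[-1.61,-1.3,0],[0,0,0],0],
    [[-1.75,-1.52,0],[0,0,0],0],
    [[-1.87,-1.76,0],[0,0,0],0]
  ]
}}

```text
time: 22.98
tool_pos: [0.5611, -0.2468, 0.0941]
ee_rot: [3.141, -0.0, -0.006]
wrist_force: [1.2, -0.9, -1.5]
width: 0.0178
```

{"op": "apply_moves", "data": {
  "moves": [
    [[-0.1,-0.24,0],[0,0,0],0],
    [[-0.19,-0.49,0],[0,0,0],0],
    [[-0.25,-0.74,0],[0,0,0],0],
    [[-0.3,-1.0,0],[0,0,0],0],
    [[-0.33,-1.26,0],[0,0,0],0],
    [[-0.34,-1.53,0],[0,0,0],0],
    [[-0.32,-1.79,0],[0,0,0],0],
    [[-0.29,-2.05,0],[0,0,0],0],
    [[-0.24,-2.31,0],[0,0,0],0],
    [[-0.17,-2.56,0],[0,0,0],0]
  ]
}}

```text
time: 23.82
tool_pos: [0.5596, -0.2212, 0.094]
ee_rot: [3.141, 0.0, -0.006]
wrist_force: [1.4, -2.9, -2.8]
width: 0.0173
```

```bash
python3 fz.py k7 2
```

```text
F [ 2.32 -1.13 -2.51] sd [0.94 0.85 0.14] pos mm [ 559.77 -220.63   93.95] t 23.9167 w 0.017352064208796748
r 35.505377408110895 g 2.8155496133586455
```

View pics/k7.png

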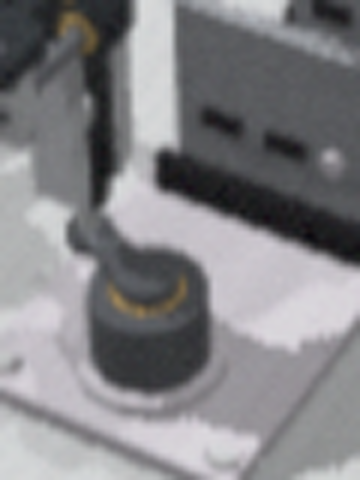

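Crank at about (85,225), roughly 0.83 of a turn from the drop. Two more calls.

{"op": "apply_moves", "data": {
  "moves": [
    [[0.09,-0.25,0],[0,0,0],0],
    [[0.2,-0.49,0],[0,0,0],0],
    [[0.32,-0.72,0],[0,0,0],0],
    [[0.46,-0.94,0],[0,0,0],0],
    [[0.62,-1.15,0],[0,0,0],0],
    [[0.79,-1.34,0],[0,0,0],0],
    [[0.98,-1.53,0],[0,0,0],0],
    [[1.18,-1.7,0],[0,0,0],0],
    [[1.4,-1.85,0],[0,0,0],0],
    [[1.62,-1.99,0],[0,0,0],0]
  ]
}}

```text
time: 24.75
tool_pos: [0.5759, -0.2014, 0.0938]
ee_rot: [3.141, 0.001, -0.006]
wrist_force: [-0.9, -2.6, -1.5]
width: 0.0171
```

{"op": "apply_moves", "data": {
  "moves": [
    [[0.15,-0.08,0],[0,0,0],0],
    [[0.3,-0.15,0],[0,0,0],0],
    [[0.46,-0.21,0],[0,0,0],0],
    [[0.61,-0.27,0],[0,0,0],0],
    [[0.77,-0.32,0],[0,0,0],0],
    [[0.94,-0.36,0],[0,0,0],0],
    [[1.1,-0.4,0],[0,0,0],0],
    [[1.27,-0.42,0],[0,0,0],0],
    [[1.43,-0.44,0],[0,0,0],0],
    [[1.6,-0.45,0],[0,0,0],0]
  ]
}}

```text
time: 25.58
tool_pos: [0.5919, -0.1969, 0.0938]
ee_rot: [-3.141, 0.001, -0.006]
wrist_force: [-1.6, -2.6, -3.1]
width: 0.0174
```

{"op": "apply_moves", "data": {
  "moves": [
    [[0,0,0],[0,0,0],0],
    [[0,0,0],[0,0,0],0],
    [[0,0,0],[0,0,0],0],
    [[0,0,0],[0,0,0],0],
    [[0,0,0],[0,0,0],0],
    [[0,0,0],[0,0,0],0],
    [[0,0,0],[0,0,0],0],
    [[0,0,0],[0,0,0],0],
    [[0,0,0],[0,0,0],0],
    [[0,0,0],[0,0,0],0]
  ]
}}

```text
time: 26.42
tool_pos: [0.5921, -0.197, 0.094]
ee_rot: [3.142, -0.0, -0.006]
wrist_force: [0.2, -2.5, -2.8]
width: 0.0175
```

```bash
python3 fz.py k8 5; python3 - <<'E'
import cv2,numpy as np
a=[cv2.resize(cv2.imread(f'pics/raw_{k}.png')[305:345,258:292],None,fx=7,fy=7,interpolation=cv2.INTER_CUBIC) for k in('k2','k3','k8')]
cv2.imwrite('pics/cmp2.png',np.hstack(a))
a=cv2.imread('pics/raw_k8.png'); cv2.imwrite('pics/k8b.png',cv2.resize(a[240:370,220:350],None,fx=4.5,fy=4.5,interpolation=cv2.INTER_CUBIC))
E
```

```text
F [ 0.57 -2.21 -2.37] sd [0.59 0.14 0.36] pos mm [ 592.13 -196.96   94.03] t 26.6667 w 0.017392763686568273
r 35.065804884570376 g 1.6071082756217696
```

View pics/cmp2.png

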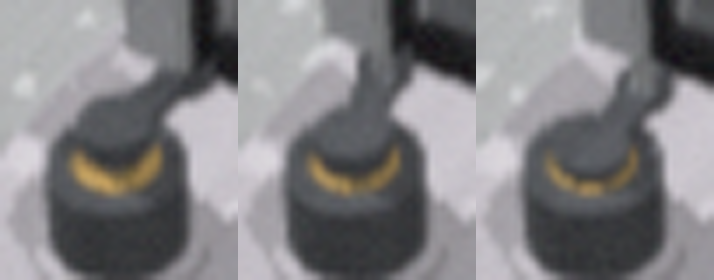

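View pics/k8b.png

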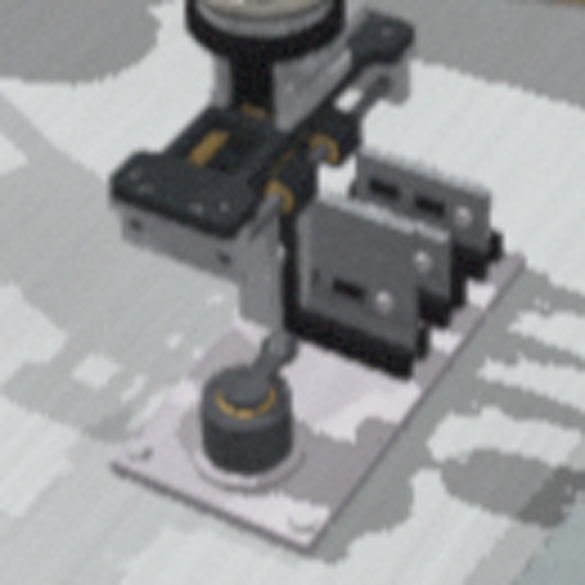

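```bash
python3 -c "
from bench import job; print(job.close_job())"
```

```text
the job is handed in; nothing more can be done
None
```

The tall plate is standing released in the rack's empty slot and the lock bolt is started. I handed the job in at 26.7 s with the crank grip still held. No verdict was reported.

**Plate:** It went down into the slot without resistance. After release, the scene picture shows it upright and fully down, within about 2 mm of the slot's middle lengthwise.

**Thread drop:** Turning backward, the bolt dropped at a crank angle between 1.4 and 1.8 rad anticlockwise from +x. The vertical force fell by 1.2 N and the hub moved down about 2.5 px.

**Forward turn:** I then turned forward to 1.61 − 2π, which is one turn from the drop to within about 0.2 rad.

**Last checks:**
- **Bolt:** The hub sits visibly lower than just after the drop. The vertical force of −2.4 N fits a total sink of roughly 12 mm.
- **Grip:** The fingers hold it at a 17.4 mm opening with the arm still.
- **Side force:** About 2 N of sideways force remained on the grip, probably from a slight error in where I placed the bolt's axis.
- **Not confirmed:** I had no direct reading of bolt lift or turn; both come from the force, the pictures and the arm position. I did not measure the bystanders again after moving. The final close-up only shows the two smaller plates still in their slots.

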